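# Tip the screw caps out of a sorting tray into a carton

## Task

Lift the four-bay sorting tray out of its dock and tip it on one corner over the open carton, so that all three round screw caps slide out through their rim gap into the carton while the nuts, clips and bars all stay in the tray. Then set the tray back down flat and fully home in its dock (any way round) and let go; do not touch the small parts with the fingers, and leave the jar, the bottle and the pack standing where they are.

Things in the scene. Friction and masses are not known exactly. Their poses are not given: they have to be found in the camera images.
- tray: loose black plastic sorting tray, 168 mm square, 0.24 to 0.39 kg empty. Origin: centre of its underside, z up out of the open top, x and y parallel to its walls. Floor, walls and two crossing dividers 4 mm thick; wall and divider tops 34 mm above the underside. The dividers lie on its x and y axes and make four bays, each 78 mm square (bay centres at x, y = +-41 mm).
- tray_corner (a point): the tray's (+x, +y) corner on the floor's upper face, 84 mm from the tray's centre in x and y; axes as the tray's. All four corners are alike: the rim is missing over 38 mm of both walls (a gap about 48 mm across), so a bay empties there when tipped with that corner lowest. The parts start to slide on the tray at 13 to 20 degrees of tilt.
- tray_grip (a point): the grip point on the tray's upright handle fin, on the tray's z axis 74 mm above its underside; axes as the tray's. The fin is a plate 14 mm thick (along tray y) and 50 mm long (along tray x), standing on the crossing of the dividers, its top 92 mm above the underside.
- dock: fixed aluminium dock in which the tray sits: plate 190 mm square, 6 mm thick; origin: centre of its underside, z up, x and y parallel to its sides. A lip 8 mm above the plate runs along the middle 110 mm of each side, 178 mm between opposite lips (5 mm of play each way); the tray's underside rests 6 mm above the dock's, in any quarter turn. Stands left or right, at any yaw.
- carton: fixed open cardboard carton on the other side, 160 mm (its x) by 200 mm (its y), 60 mm high, walls and floor 4 mm; origin: centre of its underside, z up.
- cap1: one of three round white screw caps, 21 mm diameter, 12 mm high, 10 g, all together in one bay of the tray (any of the four; each of the other kinds has a bay of its own); origin: centre of its underside, z up as it stands at the start.
- cap2: one of three round white screw caps, 21 mm diameter, 12 mm high, 10 g, all together in one bay of the tray (any of the four; each of the other kinds has a bay of its own); origin: centre of its underside, z up as it stands at the start.
- cap3: one of three round white screw caps, 21 mm diameter, 12 mm high, 10 g, all together in one bay of the tray (any of the four; each of the other kinds has a bay of its own); origin: centre of its underside, z up as it stands at the start.
- nut1: one of two steel hexagon nuts, 21 mm over the corners, 9 mm high, 15 g, in a bay; origin: centre of its underside.
- clip1: one of two L-shaped steel shelf clips, 20 x 14 mm, 17 mm high, 12 g, in a bay; origin: centre of its underside.
- bar1: one of two small square steel bars, 30 mm (its y) x 10 x 10 mm, 18 g, in a bay; origin: centre of its underside.
- nut2: one of two steel hexagon nuts, 21 mm over the corners, 9 mm high, 15 g, in a bay; origin: centre of its underside.
- clip2: one of two L-shaped steel shelf clips, 20 x 14 mm, 17 mm high, 12 g, in a bay; origin: centre of its underside.
- bar2: one of two small square steel bars, 30 mm (its y) x 10 x 10 mm, 18 g, in a bay; origin: centre of its underside.
- jar: bystander: loose white plastic jar, 60 mm diameter, 150 mm high, standing between dock and carton; origin: centre of its underside.
- tall: bystander: loose white plastic bottle, 60 mm diameter, 200 mm high, standing close behind the carton; origin: centre of its underside.
- pack: bystander: loose cardboard pack, 80 x 80 mm, 90 mm high, standing beyond the jar; origin: centre of its underside.
Things that resemble listed ones, but are neither listed nor needed, are in the scene too. Of the things like the tray, leave any that is pink or turquoise; of the rest the larger one is meant.

How it is judged:
By the outcome, as a careful person would: the job done as asked, in the order asked, and still so for the second after the job is handed in, with the robot touching nothing.
It also fails if it takes over 67 s, if anything falls off the work surface, if the arm or the gripper's body presses on something with over 40 N, if the wrist force passes 120 N, or if a joint passes its speed limit or range.

## Robot

A 6-joint arm with a two-finger parallel gripper is mounted at the origin on the work surface. World frame = base frame: x ahead of the robot, y to its left, z up, the work surface at z = 0. Lengths are in m, angles in degrees, forces in N, time in s.
With the tool pointing down it reaches from about 0.375 to 0.9 m from the base axis. Payload 3.1 kg.
Tool frame: the origin (TCP) lies midway between the tips of the shut fingers; the grasp point (between the pads) lies 19 mm behind it; z points along the fingers, y is the direction in which the jaws open and shut (so a half turn about z gives the same grasp; the last joint's range is limited). The gripper opens to 87 mm and grips with 3 to 60 N. Pads are 19 mm wide; open, the fingers measure 117 mm over their backs; the gripper's body (75 mm by 190 mm) begins 51 mm behind the grasp point.
Start: joints at [-76.347, 30.224, 82.088, -0, 67.689, -10.227], TCP at [0.253, -0.571, 0.223] pointing down, gripper open.
Joint ranges: [-176.69, 176.69], [-43.24, 126.21], [12.49, 139.97], [-82, 262], [0, 151.66], [-163.58, 163.58]. Speed limits (degrees/s): [159.86, 159.86, 180, 180, 180, 180].

## Interface

Orientations are given as a 3x3 rotation matrix whose columns are the frame's x, y, z axes.
In Python, from rig import bot gives the robot as it stands.
- The arm moves only by the tool carry_out, never from a script. Its arguments are lists of equal length, an entry for each row: "grip": the gripper's target within -1 to 1 (fully open at 1, half-way at 0, shut at -1); "slide": the shift along the tool's x, y, z in mm, a list of three; "twist": the turn, a rotation vector about the tool's x, y, z in rad, a list of three. In form: {"grip": [grip, ...], "slide": [[dx, dy, dz], ...], "twist": [[wx, wy, wz], ...]}. A call has 1 to 12 rows; each row shifts and turns the pose as measured when the row begins, along the tool's axes as they then stand; what a row does not reach is not made up. A row lasts 1/10 s, in which the tool goes at most 50 mm and 8.59 degrees, less where a joint would pass 70% of its speed; a pose out of reach is approached as far as the arm can. A call is refused whole if a number of a shift passes 50 or a number of a turn 0.15, either way. A call with a gripper value outside its range is refused whole. The fingers move at their own pace and stop on an object; the grip force is fixed at half the most. Time passes only in rows, so rows that do not move let the fingers close. It gives the time, the measured TCP pose, the force and the opening at its end, in the units of the state.
- bot.read_state(): the state, without advancing time (a new reading comes with each control period).
- bot.capture(name): name is "scene" or "top" or "wrist"; returns a dict with "color" (400x640x3 uint8, red, green, blue), "depth" (400x640 float32, m along the optical axis (not along the pixel's ray), 0 where there is no reading), "fx", "fy", "cx", "cy" (pixels), "position" and "rotation" of the camera in the world; the wrist camera has in their place "T_tool_cam" (4x4, takes a point from camera to tool coordinates, whose origin is the TCP and whose axes are the flange's). Camera axes: x right, y up, looking along -z (the intrinsics and any distortion apply to the point x, -y, -z); pixel columns grow to the right and rows downward; lengths in m; the calibration is good to about 2 mm. A picture is of the moment at which its call begins: read the wrist's pose just before it.
- bot.hand_in(): hands the job in, once; it reports no verdict.
The state is a dict: "time_s": time; "joint_positions": joint angles; "qvel": joint speeds; "tau": joint torques, N m; "position": TCP position; "tcp_rot": TCP orientation; "force": force on the tool from outside, world axes, zero at the start; "moment": the same for the moment, N m; "opening": opening from 0.0 (shut) to 1.0 (fully open).
Only numpy, scipy, OpenCV 4.12 (cv2) and the standard library are available. Lean on these libraries where they do the work, as an engineer would, in place of code of your own. Each camera call takes 0.05 s, during which the arm holds its last target.

## Working session

There is one attempt and no reset: what is moved stays moved. The work goes in short steps, Python scripts to look and compute and a tool call to move; the robot and the scene stay as the last step left them, time stands still between calls to the robot, and variables do not carry over. Pictures are saved under pics/ and viewed, and the job is handed in when it is done.

Besides the shell and the picture viewer there is one more tool, called after "Emit:" by a JSON object that holds its "method" and its "body", one argument or row to a line. carry_out: Moves the arm, as the interface text tells. Its arguments: {"type":"object","properties":{"grip":{"type":"array"},"slide":{"type":"array"},"twist":{"type":"array"}},"required":["grip","slide","twist"]}

```bash
ls; mkdir -p pics; cat > h.py <<'E'
import numpy as np, cv2
from rig import bot
def save(n,im): cv2.imwrite('pics/'+n,cv2.cvtColor(im,cv2.COLOR_RGB2BGR))
E
python3 - <<'E'
from h import *
s=bot.read_state(); print(s)
for n in ("scene","top"):
    c=bot.capture(n); save(n+'0.png',c['color']); np.savez('pics/'+n+'0.npz',**c)
    print({k:v for k,v in c.items() if k not in('color','depth')})
E
```

```text
pics
{'time_s': 0.0, 'joint_positions': array([-7.63466163e+01,  3.02775506e+01,  8.21572863e+01,  6.54953069e-04,
        6.76869596e+01, -1.02286572e+01]), 'qvel': array([-0.01150014, -0.00511339,  0.10286791, -0.08730048,  0.04208931,
       -0.01886025]), 'tau': array([ 1.98040558e-03, -4.40037382e+01, -1.76587683e+01,  6.35195780e-02,
        5.81668527e-02, -1.65832735e-04]), 'position': array([ 0.25287605, -0.57076165,  0.2215818 ]), 'tcp_rot': array([[ 9.14382757e-01,  4.04850506e-01, -4.91501897e-04],
       [ 4.04850619e-01, -9.14380500e-01,  2.06817581e-03],
       [ 3.87882271e-04, -2.09008914e-03, -9.99997741e-01]]), 'force': array([-0.08785505, -0.53057637,  0.21178497]), 'moment': array([ 0.01776461, -0.00089296, -0.06293973]), 'opening': 0.9950315588269074}
{'fx': 418.9312012247375, 'fy': 418.9312012247375, 'cx': 314.546757836018, 'cy': 196.26585213930122, 'position': array([ 1.0840634 , -0.61195043,  0.87212581]), 'rotation': array([[ 0.72007422, -0.47795098,  0.5030467 ],
       [ 0.69358052,  0.51765004, -0.50098352],
       [-0.02095658,  0.70964871,  0.70424394]])}
{'fx': 437.44096957875405, 'fy': 437.44096957875405, 'cx': 313.4282878490812, 'cy': 200.60273713151852, 'position': array([ 0.40534746, -0.05115525,  1.39249027]), 'rotation': array([[ 0.02952498,  0.9969611 , -0.07208913],
       [-0.99953508,  0.02889819, -0.00972251],
       [-0.00760972,  0.07234267,  0.99735081]])}
```

View pics/scene0.png

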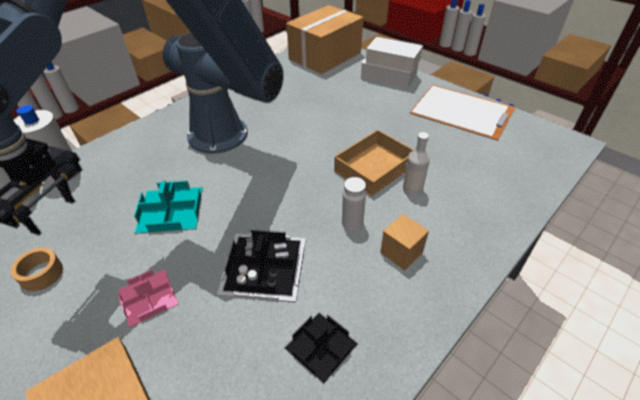

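View pics/top0.png

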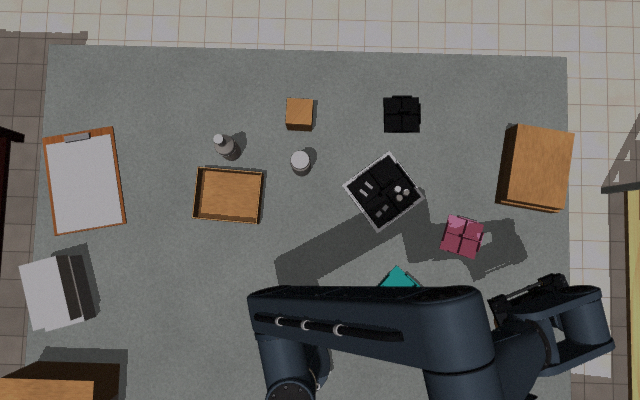

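The tray sits in the grey dock at top pixel (385,190), with the white caps in the bay near (402,192). The carton is at (229,195), the jar at (300,160), the bottle at (224,145) and the pack at (299,114). Next I'll zoom in and measure.

```bash
cat >> h.py <<'E'
def ray(c,u,v):
    d=np.array([(u-c['cx'])/c['fx'],-(v-c['cy'])/c['fy'],-1.0]); return c['position'],c['rotation']@d
def onz(c,u,v,z):
    p,d=ray(c,u,v); return p+d*(z-p[2])/d[2]
def cloud(c):
    H,W=c['depth'].shape; v,u=np.mgrid[:H,:W]; z=c['depth']
    P=np.stack([(u-c['cx'])/c['fx']*z,-(v-c['cy'])/c['fy']*z,-z],-1)
    return P@c['rotation'].T+c['position']
def load(n): 
    d=np.load(n); return {k:(d[k] if d[k].shape else float(d[k])) for k in d.files}
E
python3 - <<'E'
from h import *
c=load('pics/top0.npz'); P=cloud(c); col=c['color'].astype(int)
save('topz.png',cv2.resize(c['color'][140:240,330:440],None,fx=5,fy=5,interpolation=cv2.INTER_CUBIC))
s=load('pics/scene0.npz'); save('scenez.png',cv2.resize(s['color'][220:310,210:320],None,fx=6,fy=6,interpolation=cv2.INTER_CUBIC))
# depth regions
def reg(name,u0,u1,v0,v1,zmin,zmax=.4):
    q=P[v0:v1,u0:u1].reshape(-1,3); m=(q[:,2]>zmin)&(q[:,2]<zmax); q=q[m]
    (cx,cy),(w,h),a=cv2.minAreaRect((q[:,:2]*1000).astype(np.float32))
    print(name,len(q),round(cx,1),round(cy,1),round(w,1),round(h,1),round(a,1),'z',np.percentile(q[:,2],[5,50,95]).round(4))
reg('carton',185,272,160,230,.045)
reg('jar',285,318,145,178,.13)
reg('tall',205,240,130,160,.05); reg('talltop',205,240,130,160,.18)
reg('pack',280,320,92,135,.08)
reg('tray',335,432,145,237,.025)
reg('fin',360,410,165,215,.08)
for p in [(100,300),(340,60),(450,80)]: print(P[p[1],p[0]])
# dock: bright pixels
hsv=cv2.cvtColor(c['color'],cv2.COLOR_RGB2HSV)
sub=P[140:240,330:440]
print(np.round(sub[45:58:3,45:70:3,2],3))
E
```

```text
carton 435 512.7 228.0 201.1 160.5 86.6 z [0.0476 0.0593 0.065 ]
jar 267 612.3 4.4 50.9 48.9 1.7 z [0.1462 0.1509 0.1543]
tall 464 653.4 226.9 55.0 58.1 35.7 z [0.0662 0.1343 0.2021]
talltop 92 655.8 229.1 26.2 25.7 41.3 z [0.189  0.2004 0.2051]
pack 699 770.7 14.0 80.2 82.0 88.4 z [0.0858 0.0906 0.095 ]
tray 482 541.9 -258.0 167.6 169.4 38.8 z [0.0266 0.0405 0.0992]
fin 81 542.0 -257.7 13.7 49.7 37.4 z [0.0916 0.0981 0.1015]
[0.17287336 0.62462506 0.00180958]
[ 0.9664853  -0.1105016   0.00566408]
[ 9.11541010e-01 -4.69519681e-01  1.05943064e-05]
[[0.012 0.008 0.039 0.019 0.014 0.099 0.095 0.011 0.01 ]
 [0.01  0.012 0.029 0.082 0.097 1.392 0.014 0.019 0.019]
 [0.009 0.012 0.099 0.095 0.1   0.011 0.013 0.018 0.024]
 [0.016 0.052 0.091 0.012 0.041 0.012 0.008 0.008 0.005]
 [0.038 0.008 0.015 0.014 0.011 0.043 0.01  0.021 0.024]]
```

View pics/topz.png

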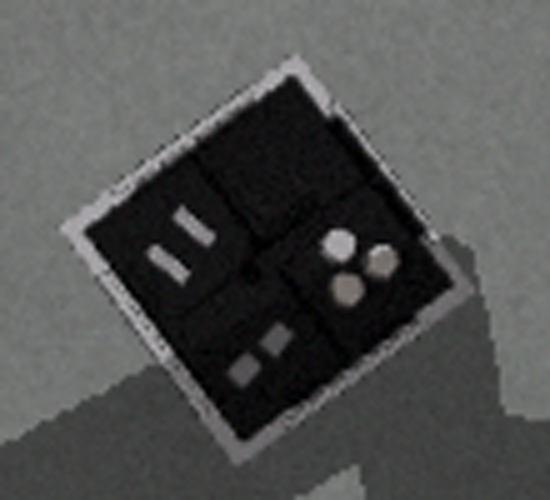

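View pics/scenez.png

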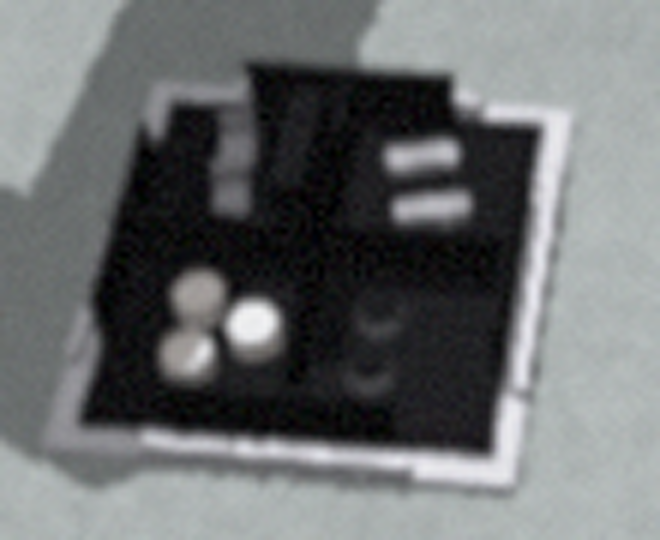

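```bash
python3 - <<'E'
from h import *
c=load('pics/top0.npz'); P=cloud(c)
ctr=np.array([542,-257.8])
for n,f in (('caps',[(340,245),(381,262),(347,290)]),('bars',[(193,227),(168,265)]),('clips',[(244,370),(277,339)])):
  for u,v in f:
    p=onz(c,330+u/5-.4,140+v/5-.4,.02)*1000; print(n,p[:2].round(1),(p[:2]-ctr).round(1))
# dock outline corners (zoomed pixels)
q=[onz(c,330+u/5-.4,140+v/5-.4,.010)[:2]*1000 for u,v in [(295,58),(478,287),(238,463),(62,230)]]
print('dock',np.round(q,1),np.mean(q,0))
a=P[130:250,320:450]; hs=cv2.cvtColor(c['color'][130:250,320:450],cv2.COLOR_RGB2GRAY)
m=(a[...,2]>.07)&(a[...,2]<.11); f=a[m][:,:2]
U,S,V=np.linalg.svd(f-f.mean(0)); print('fin mean',f.mean(0),np.degrees(np.arctan2(V[0,1],V[0,0])))
# dark mask tray outline
m=(hs<28).astype(np.uint8); n,l,st,_=cv2.connectedComponentsWithStats(m); k=1+st[1:,4].argmax(); 
ys,xs=np.where(l==k); ang=cv2.minAreaRect(np.array([[xs.min(),0]],np.float32))
pts=np.array([onz(c,320+x,130+y,.036)[:2]*1000 for x,y in zip(xs,ys)],np.float32); print('tray dark',cv2.minAreaRect(pts))
s=load('pics/scene0.npz')
q=[onz(s,210+u/6-.4,220+v/6-.4,.010)[:2]*1000 for u,v in [(155,85),(570,110),(515,490),(45,450)]]
print('dock scene',np.round(q,1),np.mean(q,0))
Ps=cloud(s); b=Ps[215:310,205:325].reshape(-1,3); m=(b[:,2]>.08)&(b[:,2]<.11); f=b[m]; print('fin scene',len(f),f.mean(0), cv2.minAreaRect((f[:,:2]*1000).astype(np.float32)))
for u,v in [(252,325),(185,355),(198,295),(380,315),(370,372)]:
  print('scene', (onz(s,210+u/6-.4,220+v/6-.4,.02)[:2]*1000-ctr).round(1))
E
```

```text
caps [ 550.1 -301.5] [  8.1 -43.7]
caps [ 540.1 -327.4] [ -1.9 -69.6]
caps [ 521.8 -306.3] [-20.2 -48.5]
bars [ 558.8 -208.8] [16.8 49. ]
bars [ 534.3 -193.6] [-7.7 64.2]
clips [ 469.6 -242.6] [-72.4  15.2]
clips [ 489.7 -262.9] [-52.3  -5.1]
dock [[ 670.2 -272.8]
 [ 526.9 -390.9]
 [ 411.4 -241.3]
 [ 555.6 -127. ]] [ 541.04386841 -257.99486062]
fin mean [ 0.54126921 -0.25635846] 127.85357953649181
tray dark ((540.8606567382812, -256.95751953125), (165.73916625976562, 169.55960083007812), 38.18822479248047)
dock scene [[ 411.1 -246.6]
 [ 557.9 -129.8]
 [ 676.9 -279.7]
 [ 528.2 -394.8]] [ 543.51394561 -262.72509959]
fin scene 143 [ 0.54549288 -0.26430657  0.09481677] ((541.5228271484375, -260.881591796875), (14.130901336669922, 53.142906188964844), 37.47183609008789)
scene [  6.8 -46. ]
scene [ -1.8 -73.9]
scene [-20.9 -51.7]
scene [41.4 -7. ]
scene [ 58.9 -28.2]
```

```bash
cat >> h.py <<'E'
from scipy.spatial.transform import Rotation as Ro
import json
def R_of(yaw_y,tilt=0,A=0):
    """tool down with tool y at world angle yaw_y (deg), then tilted by tilt about horizontal so that 'up' leans to azimuth A"""
    a=np.radians(yaw_y); y=np.array([np.cos(a),np.sin(a),0]); z=np.array([0,0,-1.]); x=np.cross(y,z)
    R=np.stack([x,y,z],1)
    ax=np.array([-np.sin(np.radians(A)),np.cos(np.radians(A)),0])
    return Ro.from_rotvec(np.radians(tilt)*ax).as_matrix()@R
def plan(p1,R1,n,g,prof=None):
    s=bot.read_state(); p0=s['position']; R0=s['tcp_rot']
    w=Ro.from_matrix(R1@R0.T).as_rotvec()
    f=np.arange(n+1)/n if prof is None else np.concatenate([[0],np.cumsum(prof)/np.sum(prof)])
    sl=[];tw=[]
    for i in range(n):
        Ra=Ro.from_rotvec(w*f[i]).as_matrix()@R0; Rb=Ro.from_rotvec(w*f[i+1]).as_matrix()@R0
        sl.append((Ra.T@((np.asarray(p1)-p0)*(f[i+1]-f[i]))*1000).round(1).tolist())
        tw.append(Ro.from_matrix(Ra.T@Rb).as_rotvec().round(3).tolist())
    for i in range(0,n,12): print(json.dumps({"grip":[g]*len(sl[i:i+12]),"slide":sl[i:i+12],"twist":tw[i:i+12]}))
E
python3 - <<'E'
from h import *
plan([.5415,-.2580,.200],R_of(37.6),14,1)
E
```

```text
{"grip": [1, 1, 1, 1, 1, 1, 1, 1, 1, 1, 1, 1], "slide": [[27.9, -12.1, 1.6], [29.2, -8.4, 1.6], [30.1, -4.5, 1.6], [30.4, -0.6, 1.6], [30.2, 3.3, 1.6], [29.5, 7.2, 1.6], [28.4, 10.9, 1.6], [26.7, 14.5, 1.6], [24.6, 17.8, 1.5], [22.1, 20.8, 1.5], [19.3, 23.5, 1.5], [16.1, 25.8, 1.5]], "twist": [[-0.0, -0.0, -0.129], [-0.0, -0.0, -0.129], [-0.0, -0.0, -0.129], [-0.0, -0.0, -0.129], [-0.0, -0.0, -0.129], [-0.0, -0.0, -0.129], [-0.0, -0.0, -0.129], [-0.0, -0.0, -0.129], [-0.0, -0.0, -0.129], [-0.0, -0.0, -0.129], [-0.0, -0.0, -0.129], [-0.0, -0.0, -0.129]]}
{"grip": [1, 1], "slide": [[12.6, 27.7, 1.5], [8.9, 29.1, 1.5]], "twist": [[-0.0, -0.0, -0.129], [-0.0, -0.0, -0.129]]}
```

Emit:
{"method": "carry_out", "body": {
  "grip": [1,1,1,1,1,1,1,1,1,1,1,1],
  "slide": [
    [28,-12,1],
    [29,-8,1],
    [30,-4,1],
    [30,-1,1],
    [30,3,1],
    [29,7,1],
    [28,11,1],
    [27,14,1],
    [25,18,1],
    [22,21,1],
    [19,23,1],
    [16,26,1]
  ],
  "twist": [
    [0,0,-0.13],
    [0,0,-0.13],
    [0,0,-0.13],
    [0,0,-0.13],
    [0,0,-0.13],
    [0,0,-0.13],
    [0,0,-0.13],
    [0,0,-0.13],
    [0,0,-0.13],
    [0,0,-0.13],
    [0,0,-0.13],
    [0,0,-0.13]
  ]
}}

```text
time_s: 1.3
position: [0.4949, -0.2882, 0.204]
tcp_rot: [[-0.445, 0.895, -0.006], [0.895, 0.445, 0.009], [0.011, -0.002, -1.0]]
force: [0.0, 0.7, 0.9]
opening: 0.995
```

```bash
python3 - <<'E'
from h import *
plan([.5415,-.2580,.200],R_of(37.6),6,1)
E
```

```text
{"grip": [1, 1, 1, 1, 1, 1], "slide": [[1.0, 9.2, 0.7], [0.7, 9.2, 0.7], [0.4, 9.3, 0.7], [0.1, 9.3, 0.7], [-0.2, 9.3, 0.7], [-0.5, 9.2, 0.7]], "twist": [[-0.0, -0.002, -0.032], [-0.0, -0.002, -0.032], [-0.0, -0.002, -0.032], [-0.0, -0.002, -0.032], [-0.0, -0.002, -0.032], [-0.0, -0.002, -0.032]]}
```

Emit:
{"method": "carry_out", "body": {
  "grip": [1,1,1,1,1,1],
  "slide": [
    [1,11,1],
    [1,11,1],
    [0,11,1],
    [0,11,1],
    [0,9,1],
    [0,0,0]
  ],
  "twist": [
    [0,-0.003,-0.036],
    [0,-0.003,-0.036],
    [0,-0.003,-0.036],
    [0,-0.003,-0.036],
    [0,-0.003,-0.036],
    [0,0,0]
  ]
}}

```text
time_s: 1.9
position: [0.5426, -0.2568, 0.1972]
tcp_rot: [[-0.608, 0.794, -0.0], [0.794, 0.608, -0.004], [-0.003, -0.002, -1.0]]
force: [-0.4, -0.5, -0.5]
opening: 1.0
```

```bash
python3 - <<'E'
from h import *
s=bot.read_state(); c=bot.capture('wrist'); print(s['position'],s['tcp_rot'],c['T_tool_cam'],s['joint_positions'])
save('w1.png',c['color'])
T=c['T_tool_cam']; R=s['tcp_rot']
c['position']=s['position']+R@T[:3,3]; c['rotation']=R@T[:3,:3]
c['T_tool_cam']=T; np.savez('pics/w1.npz',**c)
P=cloud(c).reshape(-1,3); m=(P[:,2]>.085)&(P[:,2]<.115)&(c['depth'].ravel()>0)&(np.hypot(P[:,0]-.5415,P[:,1]+.258)<.06)
f=P[m]; print(len(f),np.median(f[:,2]),cv2.minAreaRect((f[:,:2]*1000).astype(np.float32)))
E
```

```text
[ 0.54263715 -0.25681903  0.19715722] [[-6.07970611e-01  7.93959530e-01 -3.61899195e-05]
 [ 7.93953528e-01  6.07965836e-01 -3.91636629e-03]
 [-3.08743410e-03 -2.40976872e-03 -9.99992330e-01]] [[ 1.07682510e-03  9.67713290e-01  2.52051244e-01  6.86202576e-02]
 [ 9.99999420e-01 -1.04925532e-03 -2.43784393e-04  9.62544262e-04]
 [ 2.85527125e-05  2.52051361e-01 -9.67713858e-01 -1.62260147e-01]
 [ 0.00000000e+00  0.00000000e+00  0.00000000e+00  1.00000000e+00]] [-35.88747573  29.96484902  87.32392996  -0.20617071  62.58151468
 -73.23564912]
722 0.09780093374283513 ((541.5517578125, -258.05853271484375), (13.896452903747559, 49.29663848876953), 37.75133514404297)
```

View pics/w1.png

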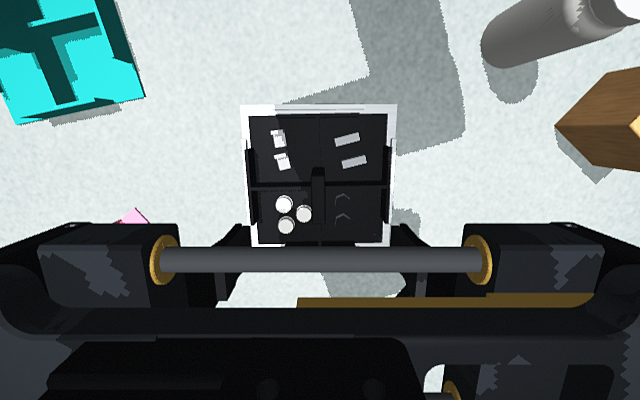

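```bash
python3 - <<'E'
from h import *
plan([.5415,-.2581,.061],R_of(37.7),7,1)
E
```

```text
{"grip": [1, 1, 1, 1, 1, 1, 1], "slide": [[0.0, -0.1, 19.5], [0.0, -0.1, 19.5], [-0.0, -0.1, 19.5], [-0.0, -0.1, 19.5], [-0.0, -0.1, 19.5], [-0.0, -0.1, 19.5], [-0.0, -0.1, 19.5]], "twist": [[-0.0, 0.0, -0.001], [-0.0, 0.0, -0.001], [-0.0, 0.0, -0.001], [-0.0, 0.0, -0.001], [-0.0, 0.0, -0.001], [-0.0, 0.0, -0.001], [-0.0, 0.0, -0.001]]}
```

Emit:
{"method": "carry_out", "body": {
  "grip": [1,1,1,1,1,1,1,1,1],
  "slide": [
    [0,0,20],
    [0,0,25],
    [0,0,25],
    [0,0,20],
    [0,0,15],
    [0,0,10],
    [0,0,10],
    [0,0,5],
    [0,0,0]
  ],
  "twist": [
    [0,0,0],
    [0,0,0],
    [0,0,0],
    [0,0,0],
    [0,0,0],
    [0,0,0],
    [0,0,0],
    [0,0,0],
    [0,0,0]
  ]
}}

```text
time_s: 2.85
position: [0.5419, -0.2641, 0.0649]
tcp_rot: [[-0.602, 0.799, 0.003], [0.799, 0.602, -0.01], [-0.01, -0.003, -1.0]]
force: [0.2, 0.6, -0.3]
opening: 1.004
```

```bash
python3 - <<'E'
from h import *
plan([.5415,-.2581,.061],R_of(37.7),1,1)
E
```

```text
{"grip": [1], "slide": [[5.1, 3.4, 3.8]], "twist": [[-0.003, 0.01, -0.012]]}
```

Emit:
{"method": "carry_out", "body": {
  "grip": [1,1,1],
  "slide": [
    [5,3.5,4],
    [0,0,0],
    [0,0,0]
  ],
  "twist": [
    [-0.003,0.01,-0.012],
    [0,0,0],
    [0,0,0]
  ]
}}

```text
time_s: 3.15
position: [0.5427, -0.2582, 0.062]
tcp_rot: [[-0.612, 0.791, 0.002], [0.791, 0.612, -0.001], [-0.002, 0.001, -1.0]]
force: [-0.2, -0.1, 0.4]
opening: 0.997
```

```bash
python3 - <<'E'
from h import *
plan([.5415,-.2581,.061],R_of(37.7),1,1); print(bot.read_state()['force'])
E
```

```text
{"grip": [1], "slide": [[0.8, -0.9, 1.0]], "twist": [[0.001, 0.002, 0.001]]}
[-0.15676914 -0.11904505  0.40332058]
```

Aligned; close on the fin.

Emit:
{"method": "carry_out", "body": {
  "grip": [1,-1,-1,-1,-1,-1,-1,-1,-1],
  "slide": [
    [0.5,-1,1],
    [0,0,0],
    [0,0,0],
    [0,0,0],
    [0,0,0],
    [0,0,0],
    [0,0,0],
    [0,0,0],
    [0,0,0]
  ],
  "twist": [
    [0,0,0],
    [0,0,0],
    [0,0,0],
    [0,0,0],
    [0,0,0],
    [0,0,0],
    [0,0,0],
    [0,0,0],
    [0,0,0]
  ]
}}

```text
time_s: 4.05
position: [0.5422, -0.2588, 0.0622]
tcp_rot: [[-0.613, 0.79, 0.004], [0.79, 0.613, -0.002], [-0.004, 0.001, -1.0]]
force: [-0.2, 0.0, -0.2]
opening: 0.355
```

```bash
python3 - <<'E'
from h import *
s=bot.read_state();print(s['position'].round(4),s['opening'],s['force'],s['moment'],s['tcp_rot'].round(4).tolist())
E
```

```text
[ 0.5422 -0.2588  0.0622] 0.35537720458435007 [-0.20126089  0.02404814 -0.21448597] [ 0.05818497 -0.09752192  0.03115279] [[-0.6125, 0.7904, 0.0037], [0.7904, 0.6126, -0.0024], [-0.0042, 0.0015, -1.0]]
```

Still closing.

Emit:
{"method": "carry_out", "body": {
  "grip": [-1,-1,-1,-1,-1],
  "slide": [
    [0,0,0],
    [0,0,0],
    [0,0,0],
    [0,0,0],
    [0,0,0]
  ],
  "twist": [
    [0,0,0],
    [0,0,0],
    [0,0,0],
    [0,0,0],
    [0,0,0]
  ]
}}

```text
time_s: 4.55
position: [0.5419, -0.2589, 0.0621]
tcp_rot: [[-0.613, 0.79, 0.003], [0.79, 0.613, -0.003], [-0.004, 0.001, -1.0]]
force: [0.4, -0.5, 0.1]
opening: 0.161
```

```bash
python3 - <<'E'
from h import *
s=bot.read_state();print(s['position'].round(4),s['opening'],s['force'],s['moment'],s['tcp_rot'].round(4).tolist())
E
```

```text
[ 0.5419 -0.2589  0.0621] 0.160734253254215 [ 0.36209306 -0.47065924  0.05649449] [-0.04706714 -0.04165384  0.10015326] [[-0.6132, 0.7899, 0.0031], [0.7899, 0.6132, -0.0028], [-0.0041, 0.0007, -1.0]]
```

Emit:
{"method": "carry_out", "body": {
  "grip": [-1,-1,-1,-1,-1,-1,-1,-1,-1,-1,-1,-1],
  "slide": [
    [0,0,-4],
    [0,0,-8],
    [0,0,-13],
    [0,0,-18],
    [0,0,-23],
    [0,0,-27],
    [0,0,-27],
    [0,0,-27],
    [0,0,-23],
    [0,0,-18],
    [0,0,-12],
    [0,0,-6]
  ],
  "twist": [
    [0,0,0],
    [0,0,0],
    [0,0,0],
    [0,0,0],
    [0,0,0],
    [0,0,0],
    [0,0,0],
    [0,0,0],
    [0,0,0],
    [0,0,0],
    [0,0,0],
    [0,0,0]
  ]
}}

```text
time_s: 5.75
position: [0.5368, -0.2544, 0.2796]
tcp_rot: [[-0.612, 0.791, -0.005], [0.791, 0.612, 0.005], [0.007, -0.001, -1.0]]
force: [0.4, -0.4, -3.9]
opening: 0.158
```

```bash
python3 - <<'E'
from h import *
s=bot.read_state();print(s['position'].round(4),s['opening'],s['force'],s['moment'],s['joint_positions'].round(1),s['tcp_rot'].round(4).tolist())
E
```

```text
[ 0.5368 -0.2544  0.2796] 0.1578731708505217 [ 0.35588043 -0.3632856  -3.89141259] [ 0.00451216 -0.13637475  0.00604276] [-36.2  24.6  82.5   0.1  73.4 -73.9] [[-0.6123, 0.7906, -0.0051], [0.7906, 0.6123, 0.0049], [0.007, -0.001, -1.0]]
```

```bash
cat >> h.py <<'E'
def tip(t,corner,A=10):
    a=np.radians(A); tt=np.radians(t); h=np.array([np.cos(a),np.sin(a),0]); k=np.array([0,0,1.])
    d=np.cos(tt)*h-np.sin(tt)*k; u=np.sin(tt)*h+np.cos(tt)*k
    return np.asarray(corner)-.119*d+.051*u
E
python3 - <<'E'
from h import *
plan([.400,.205,.270],R_of(145),30,-1,[1,2,3,4]+[5]*20+[5,4,3,2,1,1])
E
```

```text
{"grip": [-1, -1, -1, -1, -1, -1, -1, -1, -1, -1, -1, -1], "slide": [[3.5, 1.4, 0.1], [7.1, 2.9, 0.2], [10.4, 4.6, 0.3], [13.6, 6.7, 0.4], [16.5, 9.4, 0.5], [15.8, 10.6, 0.5], [14.9, 11.8, 0.5], [14.0, 12.8, 0.5], [13.0, 13.8, 0.5], [12.0, 14.8, 0.5], [10.8, 15.6, 0.4], [9.7, 16.4, 0.4]], "twist": [[0.0, -0.0, -0.015], [0.0, -0.0, -0.03], [0.0, -0.0, -0.045], [0.0, -0.0, -0.059], [0.0, -0.0, -0.074], [0.0, -0.0, -0.074], [0.0, -0.0, -0.074], [0.0, -0.0, -0.074], [0.0, -0.0, -0.074], [0.0, -0.0, -0.074], [0.0, -0.0, -0.074], [0.0, -0.0, -0.074]]}
{"grip": [-1, -1, -1, -1, -1, -1, -1, -1, -1, -1, -1, -1], "slide": [[8.4, 17.1, 0.4], [7.1, 17.6, 0.4], [5.8, 18.1, 0.4], [4.4, 18.5, 0.4], [3.1, 18.8, 0.4], [1.7, 18.9, 0.4], [0.2, 19.0, 0.4], [-1.2, 19.0, 0.4], [-2.6, 18.8, 0.4], [-4.0, 18.6, 0.4], [-5.3, 18.3, 0.4], [-6.7, 17.8, 0.4]], "twist": [[0.0, -0.0, -0.074], [0.0, -0.0, -0.074], [0.0, -0.0, -0.074], [0.0, -0.0, -0.074], [0.0, -0.0, -0.074], [0.0, -0.0, -0.074], [0.0, -0.0, -0.074], [0.0, -0.0, -0.074], [0.0, -0.0, -0.074], [0.0, -0.0, -0.074], [0.0, -0.0, -0.074], [0.0, -0.0, -0.074]]}
{"grip": [-1, -1, -1, -1, -1, -1], "slide": [[-8.0, 17.3, 0.4], [-7.4, 13.3, 0.3], [-6.1, 9.6, 0.2], [-4.4, 6.2, 0.2], [-2.3, 3.0, 0.1], [-2.3, 3.0, 0.1]], "twist": [[0.0, -0.0, -0.074], [0.0, -0.0, -0.059], [0.0, -0.0, -0.045], [0.0, -0.0, -0.03], [0.0, -0.0, -0.015], [0.0, -0.0, -0.015]]}
```

Emit:
{"method": "carry_out", "body": {
  "grip": [-1,-1,-1,-1,-1,-1,-1,-1,-1,-1,-1,-1],
  "slide": [
    [3.5,1.5,0],
    [7,3,0],
    [10.5,4.5,0],
    [13.5,7,0],
    [16.5,9.5,0],
    [16,10.5,0],
    [15,12,0],
    [14,13,0],
    [13,14,0],
    [12,15,0],
    [11,15.5,0],
    [10,16.5,0]
  ],
  "twist": [
    [0,0,-0.015],
    [0,0,-0.03],
    [0,0,-0.045],
    [0,0,-0.06],
    [0,0,-0.074],
    [0,0,-0.074],
    [0,0,-0.074],
    [0,0,-0.074],
    [0,0,-0.074],
    [0,0,-0.074],
    [0,0,-0.074],
    [0,0,-0.074]
  ]
}}

```text
time_s: 6.95
position: [0.4666, -0.0573, 0.2726]
tcp_rot: [[-0.992, 0.127, -0.027], [0.126, 0.992, 0.019], [0.029, 0.015, -0.999]]
force: [1.0, 0.7, -4.7]
opening: 0.16
```

```bash
python3 - <<'E'
from h import *
plan([.400,.205,.270],R_of(145),16,-1,[5]*10+[5,4,3,2,1,1])
E
```

```text
{"grip": [-1, -1, -1, -1, -1, -1, -1, -1, -1, -1, -1, -1], "slide": [[7.5, 19.1, 0.7], [5.9, 19.6, 0.6], [4.3, 20.0, 0.6], [2.6, 20.3, 0.5], [0.9, 20.5, 0.5], [-0.8, 20.5, 0.5], [-2.4, 20.4, 0.4], [-4.1, 20.1, 0.4], [-5.7, 19.7, 0.3], [-7.3, 19.1, 0.3], [-8.9, 18.5, 0.3], [-8.3, 14.1, 0.2]], "twist": [[0.002, -0.001, -0.082], [0.002, -0.001, -0.082], [0.002, -0.001, -0.082], [0.002, -0.001, -0.082], [0.002, -0.001, -0.082], [0.002, -0.001, -0.082], [0.002, -0.001, -0.082], [0.002, -0.001, -0.082], [0.002, -0.001, -0.082], [0.002, -0.001, -0.082], [0.002, -0.001, -0.082], [0.002, -0.001, -0.066]]}
{"grip": [-1, -1, -1, -1], "slide": [[-6.9, 10.2, 0.1], [-4.9, 6.6, 0.1], [-2.6, 3.2, 0.0], [-2.6, 3.1, 0.0]], "twist": [[0.001, -0.001, -0.049], [0.001, -0.001, -0.033], [0.0, -0.0, -0.016], [0.0, -0.0, -0.016]]}
```

Emit:
{"method": "carry_out", "body": {
  "grip": [-1,-1,-1,-1,-1,-1,-1,-1],
  "slide": [
    [7.5,19,0],
    [6,19.5,0],
    [4.5,20,0],
    [2.5,20,0],
    [1,20,0],
    [-1,20,0],
    [-2.5,19,0],
    [-4,18,0]
  ],
  "twist": [
    [0.005,-0.004,-0.08],
    [0.005,-0.004,-0.08],
    [0.005,-0.003,-0.08],
    [0.005,-0.003,-0.08],
    [0.003,-0.001,-0.08],
    [0.003,-0.001,-0.08],
    [0.003,-0.001,-0.08],
    [0.003,-0.001,-0.08]
  ]
}}

```text
time_s: 7.75
position: [0.4134, 0.1079, 0.2681]
tcp_rot: [[-0.851, -0.525, -0.021], [-0.525, 0.851, -0.006], [0.021, 0.006, -1.0]]
force: [0.4, -0.2, -5.0]
opening: 0.16
```

```bash
python3 - <<'E'
from h import *
plan([.400,.205,.270],R_of(145),8,-1,[5,5,5,4,3,2,1,1])
E
```

```text
{"grip": [-1, -1, -1, -1, -1, -1, -1, -1], "slide": [[-7.6, 17.2, -0.4], [-8.9, 16.6, -0.4], [-10.2, 15.8, -0.4], [-9.1, 12.0, -0.3], [-7.4, 8.6, -0.2], [-5.2, 5.5, -0.2], [-2.7, 2.6, -0.1], [-2.7, 2.6, -0.1]], "twist": [[0.002, -0.004, -0.078], [0.002, -0.004, -0.078], [0.002, -0.004, -0.078], [0.002, -0.003, -0.063], [0.001, -0.002, -0.047], [0.001, -0.002, -0.031], [0.0, -0.001, -0.016], [0.0, -0.001, -0.016]]}
```

Emit:
{"method": "carry_out", "body": {
  "grip": [-1,-1,-1,-1,-1,-1,-1,-1,-1],
  "slide": [
    [-7.5,17,0],
    [-9,16,0],
    [-9.5,14,0],
    [-8.5,11,0],
    [-7,8,0],
    [-5,5,0],
    [-2.5,2.5,0],
    [-1,1,0],
    [0,0,0]
  ],
  "twist": [
    [0.002,-0.004,-0.078],
    [0.002,-0.004,-0.078],
    [0.002,-0.004,-0.078],
    [0.002,-0.003,-0.06],
    [0.001,-0.002,-0.045],
    [0.001,-0.002,-0.03],
    [0,-0.001,-0.015],
    [0,0,-0.01],
    [0,0,0]
  ]
}}

```text
time_s: 8.65
position: [0.3901, 0.2041, 0.2631]
tcp_rot: [[-0.558, -0.83, -0.015], [-0.83, 0.558, -0.0], [0.009, 0.012, -1.0]]
force: [-0.0, -0.9, -4.0]
opening: 0.159
```

```bash
python3 - <<'E'
from h import *
s=bot.read_state(); print(s['position'],s['joint_positions'].round(1))
for n in ("scene","top"):
    c=bot.capture(n); save(n+'1.png',c['color']); np.savez('pics/'+n+'1.npz',**c)
s=load('pics/scene1.npz'); save('s1z.png',cv2.resize(s['color'][60:220,200:400],None,fx=4,fy=3.6,interpolation=cv2.INTER_CUBIC))
E
```

```text
[0.39011575 0.20406977 0.26313817] [  12.9   13.   103.8    0.2   64.  -133.3]
```

View pics/scene1.png

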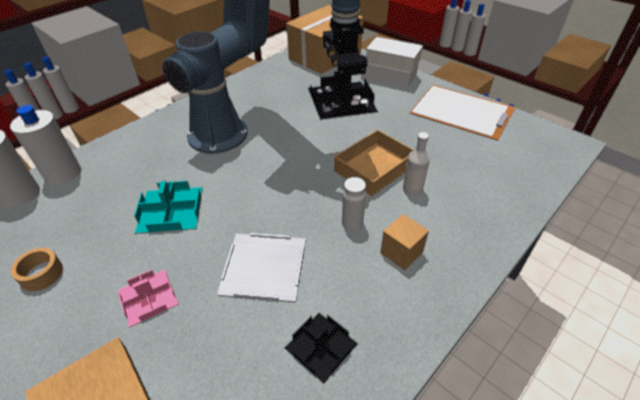

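View pics/top1.png

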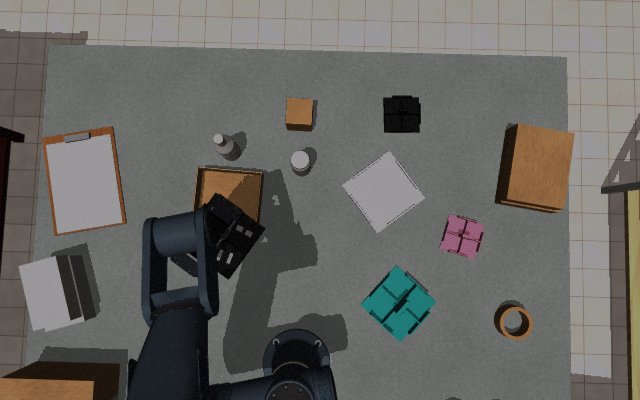

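```bash
python3 - <<'E'
from h import *
t=load('pics/top1.npz'); s=load('pics/scene1.npz')
a=cv2.resize(s['color'][70:125,300:385],(680,440),interpolation=cv2.INTER_CUBIC); save('s1z.png',a)
# dock
g=cv2.cvtColor(t['color'],cv2.COLOR_RGB2GRAY); hsv=cv2.cvtColor(t['color'],cv2.COLOR_RGB2HSV)
sub=(g[140:245,330:440]>138).astype(np.uint8); n,l,st,_=cv2.connectedComponentsWithStats(sub); k=1+st[1:,4].argmax(); ys,xs=np.where(l==k)
pts=np.array([onz(t,330+x,140+y,.008)[:2]*1000 for x,y in zip(xs,ys)],np.float32); print(cv2.minAreaRect(pts),len(pts))
g=cv2.cvtColor(s['color'],cv2.COLOR_RGB2GRAY); print(g[270,262],g[310,262])
sub=(g[225:310,210:315]>200).astype(np.uint8); n,l,st,_=cv2.connectedComponentsWithStats(sub); k=1+st[1:,4].argmax(); ys,xs=np.where(l==k)
pts=np.array([onz(s,210+x,225+y,.008)[:2]*1000 for x,y in zip(xs,ys)],np.float32); print(cv2.minAreaRect(pts),len(pts))
plan(tip(0,[.478,.222,.205]),R_of(145),1,-1)
plan(tip(12,[.478,.222,.15]),R_of(145,12,10),10,-1)
E
```

```text
((542.1361083984375, -258.3180847167969), (188.80821228027344, 188.56201171875), 37.728031158447266) 3395
221 163
((540.1384887695312, -261.4525146484375), (187.52401733398438, 186.44131469726562), 37.790367126464844) 4212
{"grip": [-1], "slide": [[18.5, 22.9, 7.6]], "twist": [[0.012, -0.009, 0.018]]}
{"grip": [-1, -1, -1, -1, -1, -1, -1, -1, -1, -1], "slide": [[0.9, 1.3, 3.9], [0.9, 1.2, 3.9], [0.8, 1.2, 3.9], [0.8, 1.1, 4.0], [0.7, 1.1, 4.0], [0.6, 1.0, 4.0], [0.6, 1.0, 4.0], [0.5, 0.9, 4.1], [0.5, 0.9, 4.1], [0.4, 0.8, 4.1]], "twist": [[-0.014, 0.014, 0.002], [-0.014, 0.014, 0.002], [-0.014, 0.014, 0.002], [-0.014, 0.014, 0.002], [-0.014, 0.014, 0.002], [-0.014, 0.014, 0.002], [-0.014, 0.014, 0.002], [-0.014, 0.014, 0.002], [-0.014, 0.014, 0.002], [-0.014, 0.014, 0.002]]}
```

View pics/s1z.png

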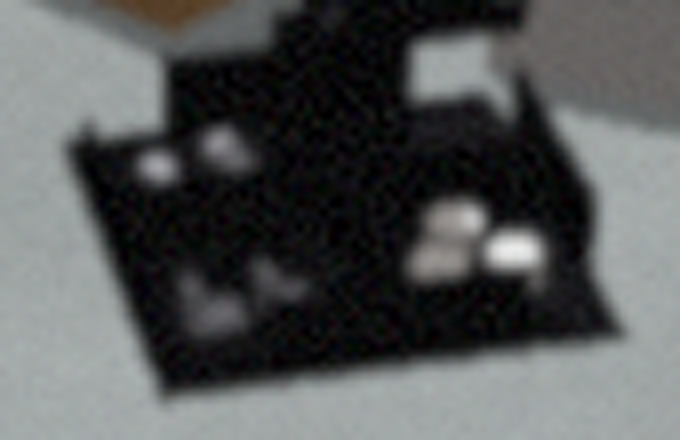

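Emit:
{"method": "carry_out", "body": {
  "grip": [-1,-1,-1,-1,-1,-1,-1,-1,-1,-1],
  "slide": [
    [0.5,0.5,3],
    [1,1,4],
    [1,1,5],
    [1,1,5],
    [1,1,5],
    [0.5,1,5],
    [0.5,1,5],
    [0.5,1,5],
    [0.5,1,5],
    [0.5,1,5]
  ],
  "twist": [
    [-0.014,0.014,0.002],
    [-0.014,0.014,0.002],
    [-0.014,0.014,0.002],
    [-0.014,0.014,0.002],
    [-0.014,0.014,0.002],
    [-0.014,0.014,0.002],
    [-0.014,0.014,0.002],
    [-0.014,0.014,0.002],
    [-0.014,0.014,0.002],
    [-0.014,0.014,0.002]
  ]
}}

```text
time_s: 9.75
position: [0.3744, 0.2018, 0.2141]
tcp_rot: [[-0.561, -0.798, -0.22], [-0.812, 0.582, -0.038], [0.158, 0.158, -0.975]]
force: [0.5, 0.7, -4.6]
opening: 0.158
```

```bash
cat >> h.py <<'E'
def where():
    s=bot.read_state(); R=s['tcp_rot']; u=-R[:,2]; t=np.degrees(np.arccos(u[2])); A=np.degrees(np.arctan2(u[1],u[0]))
    # cap corner: tool axes dir: -x? corner azimuth = tool y -135deg => in tool frame (x axis at y+90): 
    yv=R[:,1]; xv=R[:,0]; d=(-yv-xv)/np.sqrt(2)
    d2=(-yv+xv)/np.sqrt(2)
    print('tilt',t.round(2),'az',A.round(1),'corner d',(s['position']+.119*d-.051*u).round(4),(s['position']+.119*d2-.051*u).round(4),s['position'].round(4),'j',s['joint_positions'].round(1),s['opening'],s['force'].round(1))
E
python3 - <<'E'
from h import *
where()
plan(tip(24,[.478,.222,.10]),R_of(145,24,10),8,-1)
E
```

```text
tilt 12.91 az 9.7 corner d [0.4775 0.2192 0.1378] [0.3831 0.0825 0.1644] [0.3744 0.2018 0.2141] j [  12.7   21.2  102.1    0.7   69.6 -132.3] 0.15849922378096445 [ 0.5  0.7 -4.6]
{"grip": [-1, -1, -1, -1, -1, -1, -1, -1], "slide": [[-2.1, -1.7, 1.8], [-2.1, -1.7, 1.8], [-2.1, -1.8, 1.7], [-2.2, -1.8, 1.6], [-2.2, -1.8, 1.6], [-2.2, -1.9, 1.5], [-2.2, -1.9, 1.4], [-2.3, -1.9, 1.4]], "twist": [[-0.017, 0.017, -0.001], [-0.017, 0.017, -0.001], [-0.017, 0.017, -0.001], [-0.017, 0.017, -0.001], [-0.017, 0.017, -0.001], [-0.017, 0.017, -0.001], [-0.017, 0.017, -0.001], [-0.017, 0.017, -0.001]]}
```

Tilt 12.9° at azimuth 9.7°, corner where wanted. Continue.

Emit:
{"method": "carry_out", "body": {
  "grip": [-1,-1,-1,-1,-1,-1,-1,-1],
  "slide": [
    [-2,-1.5,2.5],
    [-2,-1.5,2.5],
    [-2,-1.5,2],
    [-2,-2,2],
    [-2,-2,2],
    [-2,-2,1.5],
    [-2,-2,1.5],
    [-2,-2,1.5]
  ],
  "twist": [
    [-0.017,0.017,-0.001],
    [-0.017,0.017,-0.001],
    [-0.017,0.017,-0.001],
    [-0.017,0.017,-0.001],
    [-0.017,0.017,-0.001],
    [-0.017,0.017,-0.001],
    [-0.017,0.017,-0.001],
    [-0.017,0.017,-0.001]
  ]
}}

```text
time_s: 10.55
position: [0.3929, 0.2063, 0.1904]
tcp_rot: [[-0.509, -0.757, -0.411], [-0.81, 0.583, -0.071], [0.293, 0.297, -0.909]]
force: [-0.6, -0.7, -5.2]
opening: 0.157
```

```bash
python3 - <<'E'
from h import *
where()
plan(tip(34,[.478,.222,.088]),R_of(145,34,10),8,-1)
s=bot.capture('scene'); save('s2z.png',cv2.resize(s['color'][70:220,290:440],(750,600),interpolation=cv2.INTER_CUBIC))
E
```

```text
tilt 24.65 az 9.8 corner d [0.4784 0.2218 0.0944] [0.3928 0.0855 0.1437] [0.3929 0.2063 0.1904] j [  12.4   30.2   94.     1.1   80.4 -133.1] 0.15740078299096466 [-0.6 -0.7 -5.2]
{"grip": [-1, -1, -1, -1, -1, -1, -1, -1], "slide": [[-1.1, -1.0, -1.6], [-1.1, -1.0, -1.6], [-1.1, -1.0, -1.6], [-1.1, -0.9, -1.7], [-1.0, -0.9, -1.7], [-1.0, -0.9, -1.7], [-1.0, -0.9, -1.8], [-1.0, -0.8, -1.8]], "twist": [[-0.014, 0.015, 0.0], [-0.014, 0.015, 0.0], [-0.014, 0.015, 0.0], [-0.014, 0.015, 0.0], [-0.014, 0.015, 0.0], [-0.014, 0.015, 0.0], [-0.014, 0.015, 0.0], [-0.014, 0.015, 0.0]]}
```

View pics/s2z.png

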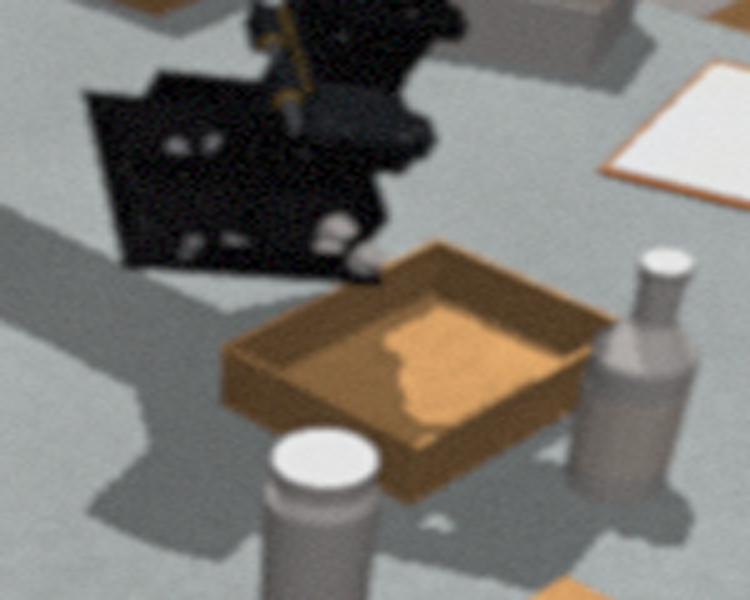

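```bash
python3 - <<'E'
from h import *
s=load('pics/scene1.npz')
def pr(p):
    q=s['rotation'].T@(np.array(p)-s['position']); return ((s['cx']+s['fx']*q[0]/-q[2]-290)*5,(s['cy']-s['fy']*q[1]/-q[2]-70)*4)
where()
print(pr([.478,.222,.094]),pr([.433,.13,.06]),pr([.433,.328,.06]))
plan(tip(34,[.490,.224,.090]),R_of(145,34,10),8,-1)
E
```

```text
tilt 24.63 az 9.7 corner d [0.4796 0.2218 0.0936] [0.3939 0.0856 0.1429] [0.394  0.2064 0.1895] j [  12.4   30.3   93.9    1.1   80.4 -133.1] 0.15679825774820896 [ 1.  -0.2 -4.8]
(np.float64(383.70034775084434), np.float64(281.9694238804891)) (np.float64(226.23076897882527), np.float64(348.290803175969)) (np.float64(428.65395265879926), np.float64(234.30390374730575))
{"grip": [-1, -1, -1, -1, -1, -1, -1, -1], "slide": [[-1.9, -1.8, -2.5], [-1.9, -1.8, -2.5], [-1.9, -1.7, -2.6], [-1.8, -1.7, -2.6], [-1.8, -1.7, -2.7], [-1.7, -1.6, -2.7], [-1.7, -1.6, -2.8], [-1.7, -1.5, -2.8]], "twist": [[-0.014, 0.015, 0.0], [-0.014, 0.015, 0.0], [-0.014, 0.015, 0.0], [-0.014, 0.015, 0.0], [-0.014, 0.015, 0.0], [-0.014, 0.015, 0.0], [-0.014, 0.015, 0.0], [-0.014, 0.015, 0.0]]}
```

Projection agrees with the picture, so the corner really is inside the carton opening. Continue the tilt.

Emit:
{"method": "carry_out", "body": {
  "grip": [-1,-1,-1,-1,-1,-1,-1,-1,-1,-1,-1],
  "slide": [
    [-2,-2,-2.5],
    [-2,-2,-2.5],
    [-2,-1.5,-2.5],
    [-2,-1.5,-2.5],
    [-2,-1.5,-2.5],
    [-1.5,-1.5,-2.5],
    [-1.5,-1.5,-3],
    [-1.5,-1.5,-3],
    [0,0,0],
    [0,0,0],
    [0,0,0]
  ],
  "twist": [
    [-0.014,0.015,0],
    [-0.014,0.015,0],
    [-0.014,0.015,0],
    [-0.014,0.015,0],
    [-0.014,0.015,0],
    [-0.014,0.015,0],
    [-0.014,0.015,0],
    [-0.014,0.015,0],
    [0,0,0],
    [0,0,0],
    [0,0,0]
  ]
}}

```text
time_s: 11.7
position: [0.4236, 0.2129, 0.1977]
tcp_rot: [[-0.447, -0.699, -0.559], [-0.798, 0.593, -0.103], [0.403, 0.4, -0.823]]
force: [0.7, 1.2, -3.8]
opening: 0.16
```

```bash
python3 - <<'E'
from h import *
where()
s=bot.capture('scene'); save('s3z.png',cv2.resize(s['color'][70:220,290:440],(750,600),interpolation=cv2.INTER_CUBIC))
E
```

```text
tilt 34.62 az 10.5 corner d [0.4915 0.2249 0.0881] [0.4163 0.0905 0.156 ] [0.4236 0.2129 0.1977] j [  12.4   36.8   83.5    1.1   94.3 -133.1] 0.16025006270335884 [ 0.7  1.2 -3.8]
```

View pics/s3z.png

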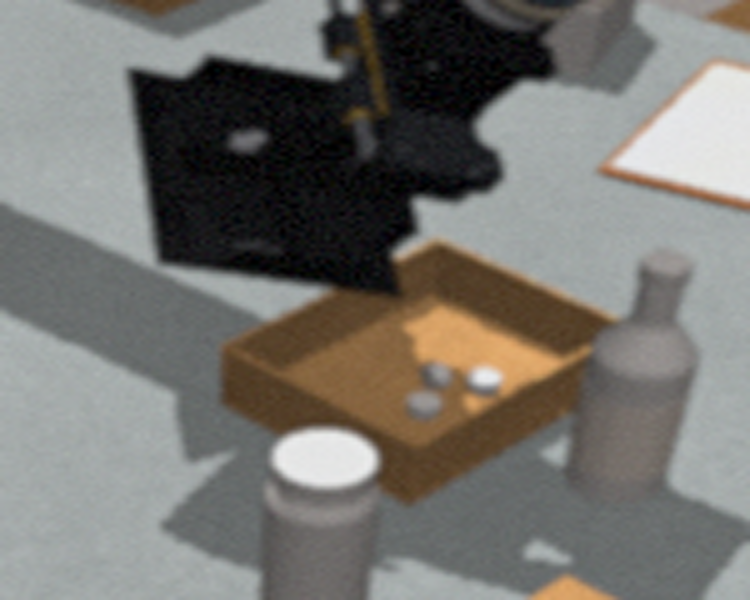

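All three caps lie in the carton, at (437,375), (425,405) and (484,380). Now I'll level the tray while rising.

```bash
python3 - <<'E'
from h import *
plan([.400,.205,.270],R_of(145),12,-1)
E
```

```text
{"grip": [-1, -1, -1, -1, -1, -1, -1, -1, -1, -1, -1, -1], "slide": [[3.8, 3.4, -3.8], [3.7, 3.2, -4.0], [3.5, 3.1, -4.3], [3.4, 2.9, -4.5], [3.2, 2.8, -4.7], [3.0, 2.6, -4.9], [2.9, 2.4, -5.1], [2.7, 2.2, -5.3], [2.5, 2.0, -5.5], [2.3, 1.9, -5.6], [2.1, 1.6, -5.8], [1.9, 1.4, -5.9]], "twist": [[0.035, -0.036, 0.0], [0.035, -0.036, 0.0], [0.035, -0.036, 0.0], [0.035, -0.036, 0.0], [0.035, -0.036, 0.0], [0.035, -0.036, 0.0], [0.035, -0.036, 0.0], [0.035, -0.036, 0.0], [0.035, -0.036, 0.0], [0.035, -0.036, 0.0], [0.035, -0.036, 0.0], [0.035, -0.036, 0.0]]}
```

Emit:
{"method": "carry_out", "body": {
  "grip": [-1,-1,-1,-1,-1,-1,-1,-1,-1,-1,-1,-1],
  "slide": [
    [3,2.5,-4],
    [3.5,3,-4],
    [3.5,3,-4.5],
    [3.5,3,-4.5],
    [3,3,-5],
    [3,2.5,-5],
    [3,2.5,-5],
    [2.5,2,-5.5],
    [2.5,2,-5.5],
    [2.5,2,-5.5],
    [2,1.5,-6],
    [2,1.5,-6]
  ],
  "twist": [
    [0.02,-0.02,0],
    [0.03,-0.03,0],
    [0.035,-0.036,0],
    [0.035,-0.036,0],
    [0.035,-0.036,0],
    [0.035,-0.036,0],
    [0.035,-0.036,0],
    [0.035,-0.036,0],
    [0.035,-0.036,0],
    [0.035,-0.036,0],
    [0.025,-0.025,0],
    [0.02,-0.02,0]
  ]
}}

```text
time_s: 12.95
position: [0.3884, 0.2022, 0.2788]
tcp_rot: [[-0.569, -0.82, -0.054], [-0.821, 0.571, -0.007], [0.037, 0.04, -0.999]]
force: [0.4, -1.2, -2.8]
opening: 0.16
```

```bash
python3 - <<'E'
from h import *
where()
plan([.400,.205,.275],R_of(145),5,-1,[3,3,2,1,1])
E
```

```text
tilt 3.13 az 7.6 corner d [0.5025 0.223  0.2214] [0.4067 0.0848 0.2276] [0.3884 0.2022 0.2788] j [  12.6   12.7  101.4    0.3   69.  -132.7] 0.16047776189719462 [ 0.4 -1.2 -2.8]
{"grip": [-1, -1, -1, -1, -1], "slide": [[-2.7, -2.4, 0.9], [-2.7, -2.4, 1.0], [-1.8, -1.6, 0.7], [-0.9, -0.8, 0.4], [-0.9, -0.8, 0.4]], "twist": [[0.012, -0.011, 0.001], [0.012, -0.011, 0.001], [0.008, -0.007, 0.001], [0.004, -0.004, 0.0], [0.004, -0.004, 0.0]]}
```

Emit:
{"method": "carry_out", "body": {
  "grip": [-1,-1,-1,-1],
  "slide": [
    [-1,-1,0],
    [0,0,0],
    [0,0,0],
    [0,0,0]
  ],
  "twist": [
    [0.015,-0.015,0],
    [0.01,-0.01,0],
    [0.008,-0.008,0],
    [0,0,0]
  ]
}}

```text
time_s: 13.35
position: [0.3866, 0.2019, 0.2797]
tcp_rot: [[-0.57, -0.821, -0.007], [-0.822, 0.57, 0.001], [0.003, 0.006, -1.0]]
force: [-0.2, -0.9, -3.6]
opening: 0.156
```

```bash
python3 - <<'E'
from h import *
where()
plan([.542,-.2585,.270],R_of(37.8),30,-1,[1,2,3,4]+[5]*20+[5,4,3,2,1,1])
E
```

```text
tilt 0.39 az -11.2 corner d [0.5033 0.2232 0.228 ] [0.4074 0.0849 0.2284] [0.3866 0.2019 0.2797] j [  12.7   11.2  103.2    0.2   65.9 -132.6] 0.15626663714239664 [-0.2 -0.9 -3.6]
{"grip": [-1, -1, -1, -1, -1, -1, -1, -1, -1, -1, -1, -1], "slide": [[2.3, -3.1, 0.1], [4.5, -6.3, 0.1], [6.5, -9.6, 0.2], [8.1, -13.2, 0.3], [9.1, -17.0, 0.3], [7.8, -17.6, 0.3], [6.4, -18.2, 0.3], [5.1, -18.6, 0.3], [3.7, -18.9, 0.3], [2.3, -19.2, 0.3], [0.8, -19.3, 0.3], [-0.6, -19.3, 0.3]], "twist": [[0.0, -0.0, 0.015], [0.0, -0.0, 0.03], [0.0, -0.0, 0.045], [0.0, -0.0, 0.06], [0.0, -0.0, 0.074], [0.0, -0.0, 0.074], [0.0, -0.0, 0.074], [0.0, -0.0, 0.074], [0.0, -0.0, 0.074], [0.0, -0.0, 0.074], [0.0, -0.0, 0.074], [0.0, -0.0, 0.074]]}
{"grip": [-1, -1, -1, -1, -1, -1, -1, -1, -1, -1, -1, -1], "slide": [[-2.0, -19.2, 0.3], [-3.5, -19.0, 0.3], [-4.9, -18.7, 0.3], [-6.2, -18.3, 0.3], [-7.6, -17.7, 0.3], [-8.9, -17.1, 0.3], [-10.1, -16.4, 0.3], [-11.3, -15.6, 0.3], [-12.4, -14.7, 0.3], [-13.5, -13.8, 0.4], [-14.5, -12.7, 0.4], [-15.4, -11.6, 0.4]], "twist": [[0.0, -0.0, 0.074], [0.0, -0.0, 0.074], [0.0, -0.0, 0.074], [0.0, -0.0, 0.074], [0.0, -0.0, 0.074], [0.0, -0.0, 0.074], [0.0, -0.0, 0.074], [0.0, -0.0, 0.074], [0.0, -0.0, 0.074], [0.0, -0.0, 0.074], [0.0, -0.0, 0.074], [0.0, -0.0, 0.074]]}
{"grip": [-1, -1, -1, -1, -1, -1], "slide": [[-16.2, -10.4, 0.4], [-13.6, -7.4, 0.3], [-10.5, -4.9, 0.2], [-7.1, -3.0, 0.2], [-3.6, -1.4, 0.1], [-3.6, -1.3, 0.1]], "twist": [[0.0, -0.0, 0.074], [0.0, -0.0, 0.06], [0.0, -0.0, 0.045], [0.0, -0.0, 0.03], [0.0, -0.0, 0.015], [0.0, -0.0, 0.015]]}
```

Emit:
{"method": "carry_out", "body": {
  "grip": [-1,-1,-1,-1,-1,-1,-1,-1],
  "slide": [
    [2.5,-3,0],
    [4.5,-6.5,0],
    [6.5,-9.5,0],
    [8,-13,0],
    [9,-17,0],
    [8,-17.5,0],
    [6.5,-18,0],
    [5,-18.5,0]
  ],
  "twist": [
    [0,0,0.015],
    [0,0,0.03],
    [0,0,0.045],
    [0,0,0.06],
    [0,0,0.074],
    [0,0,0.074],
    [0,0,0.074],
    [0,0,0.074]
  ]
}}

```text
time_s: 14.15
position: [0.4248, 0.0845, 0.2776]
tcp_rot: [[-0.883, -0.47, -0.01], [-0.47, 0.883, -0.001], [0.009, 0.004, -1.0]]
force: [0.4, 0.3, -4.5]
opening: 0.156
```

```bash
python3 - <<'E'
from h import *
where()
plan([.542,-.2585,.270],R_of(37.8),22,-1,[5]*16+[5,4,3,2,1,1])
E
```

```text
tilt 0.58 az 4.0 corner d [0.5381 0.0496 0.2254] [ 0.3895 -0.0294  0.227 ] [0.4248 0.0845 0.2776] j [-3.500e+00  1.120e+01  1.036e+02 -1.000e-01  6.580e+01 -1.215e+02] 0.15610479884977893 [ 0.4  0.3 -4.5]
{"grip": [-1, -1, -1, -1, -1, -1, -1, -1, -1, -1, -1, -1], "slide": [[3.0, -18.6, 0.3], [1.6, -18.8, 0.3], [0.3, -18.9, 0.3], [-1.1, -18.8, 0.3], [-2.5, -18.7, 0.3], [-3.8, -18.5, 0.3], [-5.2, -18.2, 0.3], [-6.5, -17.7, 0.3], [-7.8, -17.2, 0.3], [-9.0, -16.6, 0.3], [-10.2, -15.9, 0.3], [-11.3, -15.1, 0.3]], "twist": [[-0.0, -0.001, 0.073], [-0.0, -0.001, 0.073], [-0.0, -0.001, 0.073], [-0.0, -0.001, 0.073], [-0.0, -0.001, 0.073], [-0.0, -0.001, 0.073], [-0.0, -0.001, 0.073], [-0.0, -0.001, 0.073], [-0.0, -0.001, 0.073], [-0.0, -0.001, 0.073], [-0.0, -0.001, 0.073], [-0.0, -0.001, 0.073]]}
{"grip": [-1, -1, -1, -1, -1, -1, -1, -1, -1, -1], "slide": [[-12.4, -14.2, 0.3], [-13.4, -13.3, 0.3], [-14.3, -12.3, 0.4], [-15.2, -11.2, 0.4], [-16.0, -10.1, 0.4], [-13.3, -7.1, 0.3], [-10.3, -4.7, 0.2], [-7.0, -2.9, 0.2], [-3.5, -1.3, 0.1], [-3.6, -1.3, 0.1]], "twist": [[-0.0, -0.001, 0.073], [-0.0, -0.001, 0.073], [-0.0, -0.001, 0.073], [-0.0, -0.001, 0.073], [-0.0, -0.001, 0.073], [-0.0, -0.0, 0.058], [-0.0, -0.0, 0.044], [-0.0, -0.0, 0.029], [-0.0, -0.0, 0.015], [-0.0, -0.0, 0.015]]}
```

Emit:
{"method": "carry_out", "body": {
  "grip": [-1,-1,-1,-1,-1,-1,-1,-1,-1,-1,-1,-1],
  "slide": [
    [3,-18.5,0],
    [1.5,-19,0],
    [0.5,-19,0],
    [-1,-19,0],
    [-2.5,-18.5,0],
    [-4,-18.5,0],
    [-5,-18,0],
    [-6.5,-17.5,0],
    [-8,-17,0],
    [-9,-16.5,0],
    [-10,-16,0],
    [-11,-15,0]
  ],
  "twist": [
    [0,-0.001,0.073],
    [0,-0.001,0.073],
    [0,-0.001,0.073],
    [0,-0.001,0.073],
    [0,-0.001,0.073],
    [0,-0.001,0.073],
    [0,-0.001,0.073],
    [0,-0.001,0.073],
    [0,-0.001,0.073],
    [0,-0.001,0.073],
    [0,-0.001,0.073],
    [0,-0.001,0.073]
  ]
}}

```text
time_s: 15.35
position: [0.493, -0.1561, 0.2744]
tcp_rot: [[-0.895, 0.445, -0.003], [0.445, 0.895, -0.003], [0.002, -0.004, -1.0]]
force: [0.6, 0.8, -4.5]
opening: 0.156
```

```bash
python3 - <<'E'
from h import *
where()
plan([.542,-.2585,.250],R_of(37.8),10,-1,[5]*4+[5,4,3,2,1,1])
E
```

```text
tilt 0.26 az 42.5 corner d [ 0.5307 -0.2691  0.2237] [ 0.38   -0.1942  0.2239] [ 0.493  -0.1561  0.2744] j [-29.8  18.4  93.6  -0.3  68.1 -93.3] 0.1560587563460066 [ 0.6  0.8 -4.5]
{"grip": [-1, -1, -1, -1, -1, -1, -1, -1, -1, -1], "slide": [[-12.4, -9.7, 3.4], [-13.0, -8.9, 3.4], [-13.5, -8.1, 3.4], [-14.0, -7.2, 3.4], [-14.4, -6.3, 3.4], [-11.8, -4.3, 2.7], [-9.0, -2.8, 2.0], [-6.1, -1.6, 1.4], [-3.1, -0.7, 0.7], [-3.1, -0.7, 0.7]], "twist": [[-0.001, -0.0, 0.062], [-0.001, -0.0, 0.062], [-0.001, -0.0, 0.062], [-0.001, -0.0, 0.062], [-0.001, -0.0, 0.062], [-0.0, -0.0, 0.05], [-0.0, -0.0, 0.037], [-0.0, -0.0, 0.025], [-0.0, -0.0, 0.012], [-0.0, -0.0, 0.012]]}
```

Emit:
{"method": "carry_out", "body": {
  "grip": [-1,-1,-1,-1,-1,-1,-1,-1,-1],
  "slide": [
    [-12.5,-9.5,2],
    [-13,-9,2],
    [-13,-8,3],
    [-13,-7,3],
    [-12,-6,3],
    [-9,-4,3],
    [-6,-2,2],
    [-3,-1,1],
    [0,0,0]
  ],
  "twist": [
    [0,0,0.062],
    [0,0,0.062],
    [0,0,0.062],
    [0,0,0.06],
    [0,0,0.05],
    [0,0,0.04],
    [0,0,0.03],
    [0,0,0.015],
    [0,0,0]
  ]
}}

```text
time_s: 16.25
position: [0.5289, -0.2602, 0.2501]
tcp_rot: [[-0.632, 0.775, -0.01], [0.775, 0.632, -0.003], [0.004, -0.009, -1.0]]
force: [-0.3, 0.3, -4.6]
opening: 0.158
```

```bash
python3 - <<'E'
from h import *
where()
plan([.542,-.2585,.120],R_of(37.8),10,-1)
s=bot.read_state(); c=bot.capture('wrist')
T=c['T_tool_cam']; R=s['tcp_rot']; c['position']=s['position']+R@T[:3,3]; c['rotation']=R@T[:3,:3]
np.savez('pics/w2.npz',**c); save('w2.png',c['color'])
P=cloud(c).reshape(-1,3)-s['position']; Q=P@R
m=(c['depth'].ravel()>0)&(Q[:,2]>-.05)&(Q[:,2]<-.02+.008)&(abs(Q[:,0])<.04)&(abs(Q[:,1])<.02)
print(m.sum()); 
if m.sum()>5: print(cv2.minAreaRect((Q[m][:,:2]*1000).astype(np.float32)))
E
```

```text
tilt 0.58 az 15.9 corner d [ 0.5163 -0.3787  0.1995] [ 0.41   -0.2482  0.2002] [ 0.5289 -0.2602  0.2501] j [-36.8  25.9  85.2  -0.5  69.2 -75.8] 0.15810898694630154 [-0.3  0.3 -4.6]
{"grip": [-1, -1, -1, -1, -1, -1, -1, -1, -1, -1], "slide": [[-0.7, 1.2, 13.0], [-0.7, 1.2, 13.0], [-0.7, 1.2, 13.0], [-0.7, 1.2, 13.0], [-0.7, 1.2, 13.0], [-0.7, 1.2, 13.0], [-0.7, 1.2, 13.0], [-0.7, 1.2, 13.0], [-0.7, 1.2, 13.0], [-0.7, 1.1, 13.0]], "twist": [[-0.001, -0.0, 0.002], [-0.001, -0.0, 0.002], [-0.001, -0.0, 0.002], [-0.001, -0.0, 0.002], [-0.001, -0.0, 0.002], [-0.001, -0.0, 0.002], [-0.001, -0.0, 0.002], [-0.001, -0.0, 0.002], [-0.001, -0.0, 0.002], [-0.001, -0.0, 0.002]]}
2765
((4.724847793579102, 2.9731578826904297), (32.394195556640625, 43.564308166503906), 73.07546997070312)
```

View pics/w2.png

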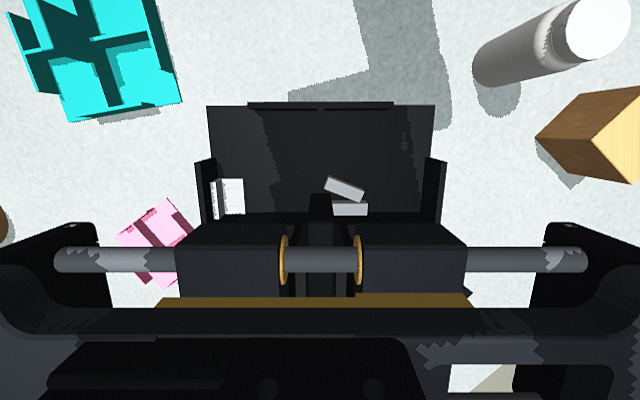

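```bash
python3 - <<'E'
from h import *
c=load('pics/w2.npz'); T=c['T_tool_cam']
c['position']=T[:3,3]; c['rotation']=T[:3,:3]
Q=cloud(c)*1000
for v,u in [(101,260),(104,260),(107,260),(104,320),(104,380),(110,320),(130,230),(130,410),(190,265),(190,400),(150,300),(200,300)]: print(v,u,Q[v,u].round(1),c['depth'][v,u].round(4))
m=np.zeros(Q.shape[:2],bool); m[115:170,215:310]=1; m[115:170,330:425]=1; m&=abs(Q[...,2]-51)<12
f=Q[m]; A=np.c_[f[:,:2],np.ones(len(f))]; k=np.linalg.lstsq(A,f[:,2],rcond=None)[0]; print(len(f),np.degrees(k[:2]),k[2])
E
```

```text
101 260 [ 84.  -36.8  21.3] 0.1737
104 260 [ 82.2 -36.8  20.7] 0.1736
107 260 [ 80.6 -37.4  23.3] 0.1766
104 320 [82.3  0.7 20.8] 0.1738
104 380 [82.2 38.1 20.1] 0.173
110 320 [78.8  0.7 23. ] 0.1767
130 230 [ 66.  -66.6  51.7] 0.2077
130 410 [66.2 68.1 52.2] 0.2082
190 265 [ 19.7 -43.   53.3] 0.2209
190 400 [20.3 63.8 51.5] 0.219
150 300 [ 51.3 -14.6  51.9] 0.2116
200 300 [ 11.8 -15.3  52.4] 0.222
10406 [-0.2323431   0.00665458] 52.112574681738586
```

Emit:
{"method": "carry_out", "body": {
  "grip": [-1,-1,-1,-1,-1,-1,-1,-1,-1,-1,-1],
  "slide": [
    [-1,1,5],
    [-1,2,10],
    [-1,2,15],
    [-1,2,20],
    [-1,2,20],
    [-1,1,20],
    [-1,1,18],
    [0,1,14],
    [0,0,10],
    [0,0,5],
    [0,0,0]
  ],
  "twist": [
    [-0.002,0,0.003],
    [-0.002,0,0.003],
    [-0.002,0,0.003],
    [-0.001,0,0.003],
    [-0.001,0,0.003],
    [-0.001,0,0.002],
    [0,0,0.002],
    [0,0,0],
    [0,0,0],
    [0,0,0],
    [0,0,0]
  ]
}}

```text
time_s: 17.4
position: [0.5434, -0.2519, 0.1048]
tcp_rot: [[-0.621, 0.784, -0.002], [0.784, 0.621, 0.005], [0.005, 0.002, -1.0]]
force: [-0.1, 0.7, -5.0]
opening: 0.157
```

```bash
python3 - <<'E'
from h import *
where()
plan([.5416,-.2587,.090],R_of(37.8),2,-1)
E
```

```text
tilt 0.3 az -70.1 corner d [ 0.5296 -0.3699  0.0533] [ 0.4251 -0.2379  0.0541] [ 0.5434 -0.2519  0.1048] j [-35.6  37.1  91.5   0.2  51.7 -74.1] 0.15692807672021977 [-0.1  0.7 -5. ]
{"grip": [-1, -1], "slide": [[-2.1, -2.8, 7.4], [-2.1, -2.8, 7.4]], "twist": [[0.001, -0.002, 0.005], [0.001, -0.002, 0.005]]}
```

Emit:
{"method": "carry_out", "body": {
  "grip": [-1,-1,-1,-1],
  "slide": [
    [-2,-3,7],
    [-2,-2.5,6],
    [0,0,0],
    [0,0,0]
  ],
  "twist": [
    [0.001,-0.002,0.005],
    [0.001,-0.002,0.005],
    [0,0,0],
    [0,0,0]
  ]
}}

```text
time_s: 17.8
position: [0.5427, -0.2601, 0.0926]
tcp_rot: [[-0.612, 0.791, 0.003], [0.791, 0.612, -0.003], [-0.004, 0.001, -1.0]]
force: [-0.3, 0.5, -4.1]
opening: 0.157
```

```bash
python3 - <<'E'
from h import *
where()
plan([.5416,-.2587,.082],R_of(37.8),2,-1)
E
```

```text
tilt 0.21 az 136.5 corner d [ 0.5278 -0.3783  0.0418] [ 0.4248 -0.2452  0.0412] [ 0.5427 -0.2601  0.0926] j [-36.2  38.1  91.8  -0.   49.9 -74. ] 0.15682777059958136 [-0.3  0.5 -4.1]
{"grip": [-1, -1], "slide": [[0.9, -0.0, 5.3], [0.9, 0.0, 5.3]], "twist": [[0.0, 0.002, -0.0], [0.0, 0.002, -0.0]]}
```

Emit:
{"method": "carry_out", "body": {
  "grip": [-1,-1,-1,-1,-1,-1],
  "slide": [
    [1,0,5],
    [0.8,0,5],
    [0,0,4],
    [0,0,3],
    [0,0,2],
    [0,0,0]
  ],
  "twist": [
    [0,0.002,0],
    [0,0.002,0],
    [0,0,0],
    [0,0,0],
    [0,0,0],
    [0,0,0]
  ]
}}

```text
time_s: 18.4
position: [0.542, -0.2589, 0.0726]
tcp_rot: [[-0.612, 0.791, 0.001], [0.791, 0.612, 0.0], [-0.001, 0.001, -1.0]]
force: [0.7, 0.4, -3.8]
opening: 0.16
```

```bash
python3 - <<'E'
from h import *
where()
plan([.5416,-.2587,.062],R_of(37.8),2,-1)
E
```

```text
tilt 0.07 az -172.5 corner d [ 0.527  -0.3769  0.0216] [ 0.424  -0.2438  0.0215] [ 0.542  -0.2589  0.0726] j [-36.2  39.8  92.4   0.1  47.7 -74. ] 0.1601601359425259 [ 0.7  0.4 -3.8]
{"grip": [-1, -1], "slide": [[0.2, -0.1, 5.3], [0.2, -0.1, 5.3]], "twist": [[0.001, 0.0, -0.001], [0.001, 0.0, -0.001]]}
```

Aligned to within 0.5 mm and level; lower the rest of the way.

Emit:
{"method": "carry_out", "body": {
  "grip": [-1,-1,-1,-1,-1,-1,-1],
  "slide": [
    [0,0,3],
    [0,0,3],
    [0,0,2],
    [0,0,1.5],
    [0,0,1],
    [0,0,0.5],
    [0,0,0]
  ],
  "twist": [
    [0,0,0],
    [0,0,0],
    [0,0,0],
    [0,0,0],
    [0,0,0],
    [0,0,0],
    [0,0,0]
  ]
}}

```text
time_s: 19.1
position: [0.5425, -0.2592, 0.0623]
tcp_rot: [[-0.612, 0.791, 0.002], [0.791, 0.612, -0.001], [-0.002, 0.001, -1.0]]
force: [0.1, 0.2, -4.5]
opening: 0.158
```

```bash
python3 - <<'E'
from h import *
where()
E
```

```text
tilt 0.15 az 156.1 corner d [ 0.5276 -0.3773  0.0114] [ 0.4246 -0.2443  0.011 ] [ 0.5425 -0.2592  0.0623] j [-36.2  40.7  92.6   0.   46.5 -74. ] 0.15849311273609656 [ 0.1  0.2 -4.5]
```

Emit:
{"method": "carry_out", "body": {
  "grip": [-1,-1,-1,-1],
  "slide": [
    [0,0,0.7],
    [0,0,0.7],
    [0,0,0.5],
    [0,0,0]
  ],
  "twist": [
    [0,0,0],
    [0,0,0],
    [0,0,0],
    [0,0,0]
  ]
}}

```text
time_s: 19.5
position: [0.5426, -0.2592, 0.0621]
tcp_rot: [[-0.612, 0.791, 0.003], [0.791, 0.612, -0.002], [-0.003, 0.001, -1.0]]
force: [-0.8, 0.6, -1.6]
opening: 0.156
```

Emit:
{"method": "carry_out", "body": {
  "grip": [-1,-1,1,1,1,1,1,1,1,1,1,1],
  "slide": [
    [0,0,0.7],
    [0,0,0.5],
    [0,0,0],
    [0,0,0],
    [0,0,0],
    [0,0,0],
    [0,0,0],
    [0,0,0],
    [0,0,0],
    [0,0,0],
    [0,0,0],
    [0,0,0]
  ],
  "twist": [
    [0,0,0],
    [0,0,0],
    [0,0,0],
    [0,0,0],
    [0,0,0],
    [0,0,0],
    [0,0,0],
    [0,0,0],
    [0,0,0],
    [0,0,0],
    [0,0,0],
    [0,0,0]
  ]
}}

```text
time_s: 20.7
position: [0.5449, -0.261, 0.0616]
tcp_rot: [[-0.612, 0.791, 0.008], [0.791, 0.612, -0.005], [-0.009, 0.003, -1.0]]
force: [0.5, -0.6, -0.2]
opening: 0.961
```

Open (0.96) and unloaded. Retreat upward, moving slightly back toward the fin centreline.

Emit:
{"method": "carry_out", "body": {
  "grip": [1,1,1,1,1,1,1,1,1,1],
  "slide": [
    [0,0,-3],
    [0,0,-6],
    [0,0,-12],
    [0,0,-20],
    [0,0,-30],
    [0,0,-35],
    [0,0,-35],
    [0,0,-25],
    [0,0,-15],
    [0,0,0]
  ],
  "twist": [
    [0,0.004,0],
    [0,0.004,0],
    [0,0,0],
    [0,0,0],
    [0,0,0],
    [0,0,0],
    [0,0,0],
    [0,0,0],
    [0,0,0],
    [0,0,0]
  ]
}}

```text
time_s: 21.7
position: [0.5447, -0.2617, 0.2577]
tcp_rot: [[-0.612, 0.791, 0.007], [0.791, 0.612, -0.001], [-0.005, 0.005, -1.0]]
force: [-0.0, -0.3, 1.5]
opening: 0.997
```

```bash
python3 - <<'E'
from h import *
s=bot.read_state(); c=bot.capture('wrist'); where()
T=c['T_tool_cam']; R=s['tcp_rot']; c['position']=s['position']+R@T[:3,3]; c['rotation']=R@T[:3,:3]
np.savez('pics/w3.npz',**c); save('w3.png',c['color'])
Q=cloud(c); P=Q.reshape(-1,3); ok=c['depth'].ravel()>0
r=np.hypot(P[:,0]-.5415,P[:,1]+.258)
f=P[ok&(P[:,2]>.085)&(P[:,2]<.115)&(r<.06)]; print('fin',len(f),np.median(f[:,2]),cv2.minAreaRect((f[:,:2]*1000).astype(np.float32)))
m=ok&(abs(P[:,2]-.010)<.008)&(r<.1)&(r>.02)&(cv2.cvtColor(c['color'],cv2.COLOR_RGB2GRAY).ravel()<70)
f=P[m]; A=np.c_[f[:,:2]-[.542,-.258],np.ones(len(f))]; k=np.linalg.lstsq(A,f[:,2],rcond=None)[0]; print('floor',len(f),np.degrees(k[:2]),k[2])
for n in('scene','top'):
    c=bot.capture(n); save(n+'4.png',c['color']); np.savez('pics/'+n+'4.npz',**c)
s=load('pics/scene4.npz')['color']
save('s4.png',np.vstack([cv2.resize(s[110:210,320:440],(600,300),interpolation=cv2.INTER_CUBIC)[:, :],cv2.resize(s[220:310,200:320],(600,300),interpolation=cv2.INTER_CUBIC)]))
E
```

```text
tilt 0.32 az 178.9 corner d [ 0.5295 -0.3793  0.2054] [ 0.4265 -0.2463  0.2048] [ 0.5442 -0.2613  0.2565] j [-36.3  26.4  83.3   0.2  70.1 -74.1] 1.0039859142590934 [ 0.6 -0.7  0.5]
fin 500 0.09779077814713685 ((542.7760009765625, -257.8642578125), (13.296520233154297, 49.13359451293945), 37.72277069091797)
floor 9555 [ 0.09451787 -0.07682934] 0.010103337702332288
```

View pics/w3.png

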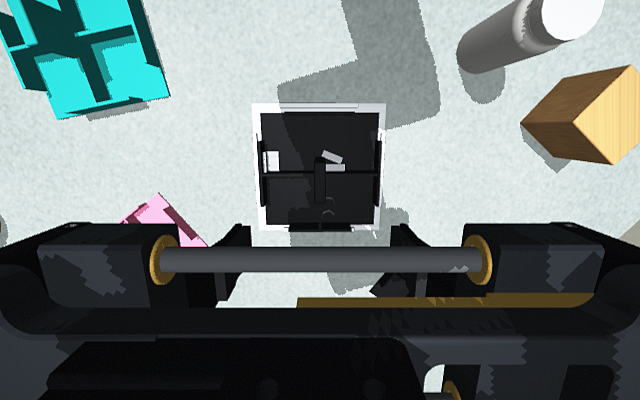

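View pics/scene4.png

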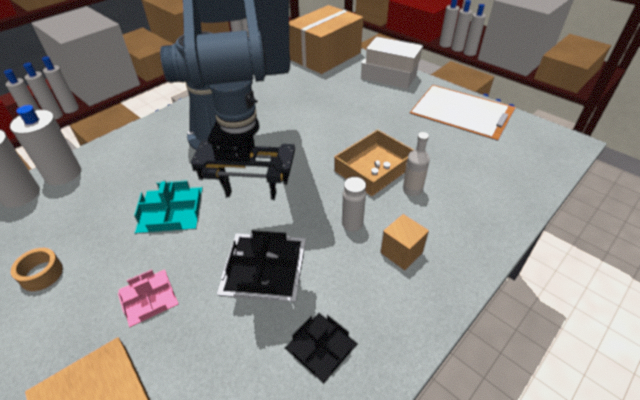

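View pics/s4.png

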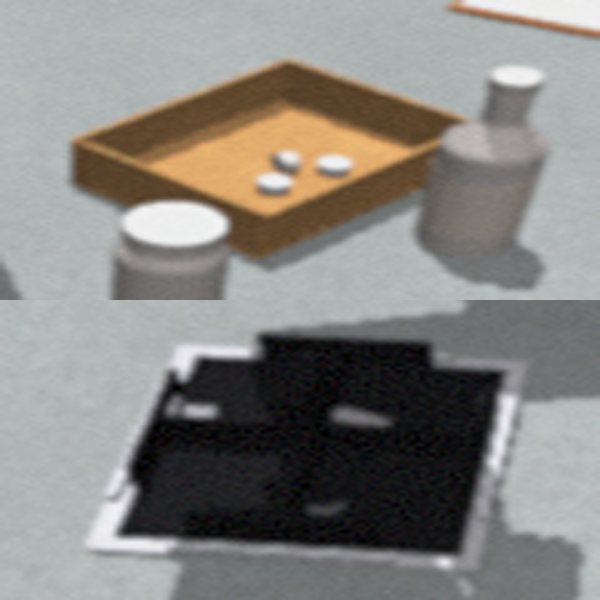

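```bash
python3 - <<'E'
from h import *
c=load('pics/w3.npz')['color'][95:245,245:395]; g=np.clip(255*(c/255.)**.45,0,255).astype(np.uint8)
save('w3z.png',cv2.resize(g,(600,600),interpolation=cv2.INTER_CUBIC))
c=load('pics/scene4.npz')['color'][215:320,205:325]; g=np.clip(255*(c/255.)**.45,0,255).astype(np.uint8)
save('s4z.png',cv2.resize(g,(686,600),interpolation=cv2.INTER_CUBIC))
E
```

```text
(no output)
```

View pics/w3z.png

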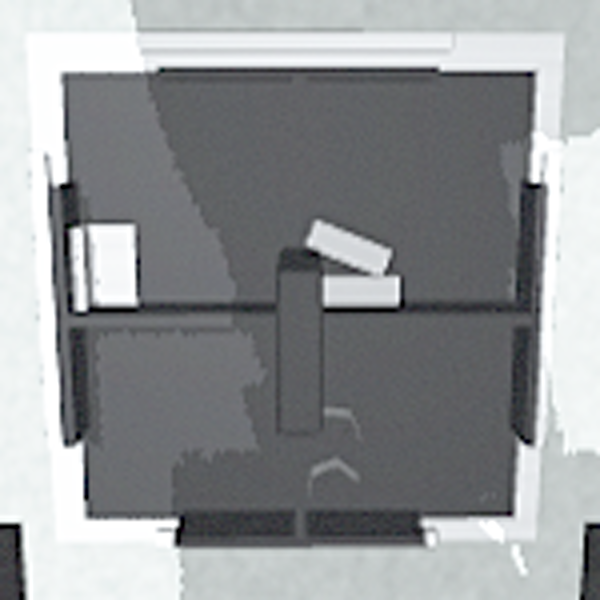

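View pics/s4z.png

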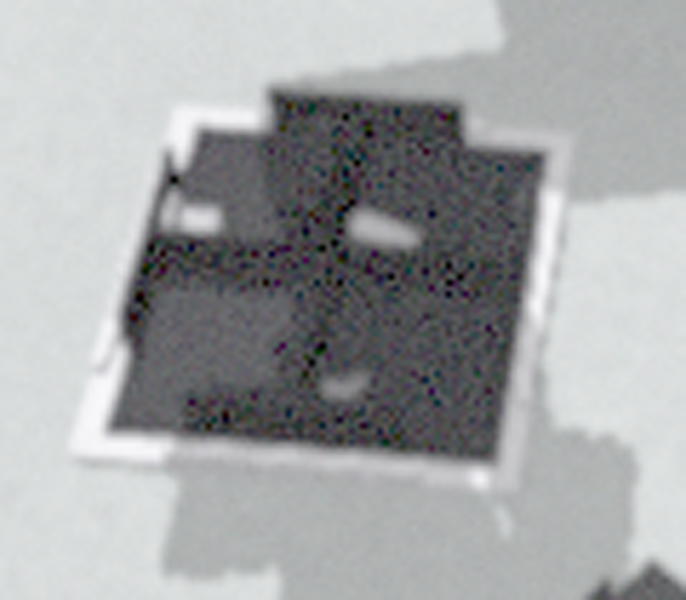

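```bash
python3 - <<'E'
from h import *
c=load('pics/w2.npz'); T=c['T_tool_cam']; c['position']=T[:3,3]; c['rotation']=T[:3,:3]; Q=cloud(c)*1000
a=c['color'][165:230,195:260]; a=np.clip((a.astype(float)-120)*2.0,0,255).astype(np.uint8); 
b=load('pics/w1.npz')['color'][115:185,250:320]
save('clip.png',np.hstack([cv2.resize(a,(390,390),interpolation=cv2.INTER_NEAREST),cv2.resize(b,(390,390),interpolation=cv2.INTER_NEAREST)]))
print(Q[195,205:255:3].round(0).tolist()); print(Q[172:224:4,230].round(0).tolist())
E
```

```text
[[23.0, -79.0, 25.0], [21.0, -79.0, 30.0], [20.0, -79.0, 35.0], [20.0, -77.0, 35.0], [20.0, -75.0, 37.0], [18.0, -75.0, 42.0], [17.0, -75.0, 48.0], [17.0, -72.0, 48.0], [17.0, -70.0, 48.0], [17.0, -68.0, 48.0], [17.0, -66.0, 49.0], [17.0, -63.0, 47.0], [17.0, -61.0, 48.0], [17.0, -59.0, 49.0], [16.0, -57.0, 53.0], [16.0, -54.0, 50.0], [16.0, -53.0, 52.0]]
[[34.0, -69.0, 52.0], [31.0, -70.0, 52.0], [29.0, -69.0, 48.0], [26.0, -69.0, 48.0], [23.0, -69.0, 47.0], [19.0, -69.0, 49.0], [16.0, -69.0, 48.0], [13.0, -70.0, 48.0], [10.0, -70.0, 48.0], [6.0, -70.0, 49.0], [3.0, -71.0, 49.0], [69.0, 1.0, -162.0], [2.0, -65.0, 31.0]]
```

View pics/clip.png

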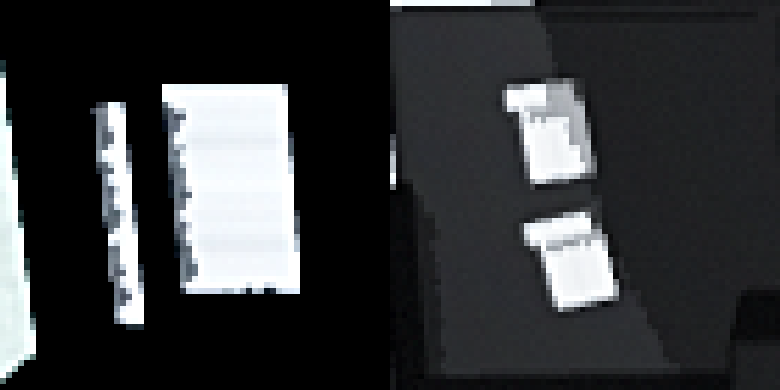

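Both clips are there: they lie side by side, 28 × 20 mm, which is exactly two clips. One last look at the bystanders, then I'll hand in.

```bash
python3 - <<'E'
from h import *
a=cloud(load('pics/scene0.npz')); b=cloud(load('pics/scene4.npz'))
for n,(x,y,r,z0,z1) in dict(jar=(.612,.004,.045,.13,.17),tall=(.655,.228,.045,.03,.21),pack=(.771,.014,.07,.08,.1)).items():
    for P in (a,b):
        q=P.reshape(-1,3); m=(np.hypot(q[:,0]-x,q[:,1]-y)<r)&(q[:,2]>z0)&(q[:,2]<z1); print(n,m.sum(),(q[m].mean(0)*1000).round(1))
print(bot.hand_in())
E
```

```text
jar 328 [616.2  -4.4 147.3]
jar 330 [616.2  -4.4 147.5]
tall 965 [663.6 210.6 112.4]
tall 969 [663.6 210.7 112.3]
pack 918 [772.5   6.6  89.3]
pack 912 [772.4   6.4  89.4]
the job is handed in; nothing more can be done
None
```

I gripped the tray by its fin, carried it over the carton and tipped it to about 35° on the cap corner. All three caps slid out into the carton. I then set the tray back in its dock, let go and backed off, and handed in shortly after 21.7 s.

Last checks:
- **Caps:** all three lie on the carton floor in the scene picture.
- **Tray:** flat to about 0.1°, its underside 6.1 mm above the work surface (6 mm is fully home), and within about 1 mm of the dock's centre. The gripper was open and well clear above it.
- **Other parts:** two bars and two nuts are visible in the tray. The two clips lie touching with no seam visible between them. I counted two from their joint size, 28 × 20 mm.
- **Bystanders:** the jar, bottle and pack moved less than 0.3 mm between the first and last pictures.

The one disagreement was between cameras. The scene camera placed the dock 2–5 mm away from where the top camera did, mostly in y. I placed the tray by the top and wrist cameras, which agreed within about 1 mm.

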